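# Log sample bottles at the code reader

### The arm

A 6-joint arm with a two-finger parallel gripper is mounted at the origin on the work surface. World frame = base frame: x ahead of the robot, y to its left, z up, the work surface at z = 0. Lengths are in m, angles in rad, forces in N, time in s.
With the tool pointing down it reaches from about 0.2 to 0.875 m from the base axis. Payload 3.4 kg.
Tool frame: the origin (TCP) lies on the centre line of the jaws, within the pads' length; the fingertips stand 8 mm ahead of it and the grasp point (between the pads) lies 11 mm behind it; z points along the fingers, y is the line along which they close (so a half turn about z gives the same grasp; the last joint's range is limited). The gripper opens to 94 mm and grips with 3 to 60 N. Pads are 16 mm wide; open, the fingers measure 119 mm over their backs; the gripper's body (75 mm by 177 mm) begins 78 mm behind the grasp point.
Start: joints at [-1.451, 0.276, 1.505, -0, 1.361, -0.121], TCP at [0.137, -0.558, 0.174] pointing down, gripper open.
Joint ranges: [-2.89, 2.89], [-0.75, 2.08], [0.22, 2.7], [-1.18, 4.32], [0.11, 2.71], [-2.7, 2.7]. Speed limits (rad/s): [2.57, 2.57, 3.14, 3.14, 3.14, 3.14].

### API

Orientations are given as a 3x3 rotation matrix whose columns are the frame's x, y, z axes.
In Python, from cell import * gives the robot as it stands.
- The arm moves only by the tool step_arm, never from a script. Its argument "moves" is a list of rows, each a list of 3 entries, a list of its own where there are three numbers: the shift along the tool's x, y, z in cm, then the turn about the tool's z in degrees, then the closure, from -1 (fully open) to 1 (shut). In form: [[[x, y, z], yaw, claw], ...]. A call has 1 to 10 rows; each row is the pose to reach, as a shift and turn from the pose commanded when the call began, along the tool's axes at that moment; what a row does not reach only later rows make up. A row lasts 1/8 s, in which the tool goes at most 62.5 mm and 10.7 degrees, less where a joint would pass 70% of its speed; a pose out of reach is approached as far as the arm can. A call with a gripper value outside its range is refused whole. The fingers move at their own pace and stop on an object; "newtons" is the grip in N (left out, the last holds). Time passes only in rows, so rows that repeat a pose let the fingers close. It gives the time, the measured TCP pose, the force, the opening and the grip force at its end, in the units of the state.
- get_obs(): the state, without advancing time (a new reading comes with each control period).
- grab_frame(name): name is "side" or "top" or "wrist"; returns a dict with "image" (384x512x3 uint8, blue, green, red), "depth" (384x512 float32, m along the optical axis (not along the pixel's ray), 0 where there is no reading), "vertical_fov" (degrees; the focal length in pixels is half the picture's height over the tangent of half this angle, whatever the lens; pixels are square), "cx", "cy" (the principal point, pixels), "R" (3x3) and "t" (3): a world point X has camera coordinates R X + t. Camera axes: x right, y down, z forward; pixel columns grow to the right and rows downward; lengths in m; the calibration is good to about 2 mm. The wrist camera is an equidistant fisheye: a pixel r from the principal point sees the ray r / f radians off the axis. A picture is of the moment at which its call begins.
- close_job(): hands the job in; it is judged then, once.
The state is a dict: "clock": time; "q": joint angles; "joint_velocities": joint speeds; "joint_efforts": joint torques, N m; "tool_pos": TCP position; "ee_rot": TCP orientation; "wrist_force": force on the tool from outside, world axes, zero at the start; "ft_torque": the same for the moment, N m; "grip_width": opening from 0.0 (shut) to 1.0 (fully open); "grip_force": force on a finger pad.
Only numpy, scipy, OpenCV 4.12 (cv2) and the standard library are available. Lean on these libraries where they do the work, as an engineer would, in place of code of your own. Each camera call takes 0.05 s, during which the arm holds its last target. There are 200 camera calls.

### The job

Log in the amber sample bottles waiting on the blue mat: stand every one on a ring of its own on the code reader, with its white code label facing the reader's dark window, and when all of them stand so, take the stylus from its stand and with its tip press the recessed orange record button all the way down for about half a second. Then put the stylus back upright in its stand and move all the bottles, standing, into the white tray. Leave the beaker, flask and wash bottle where they are.

Things in the scene. Friction and masses are not known exactly. Their poses are not given: they have to be found in the camera images.
- bottle_a: Amber sample bottle, upright, 100 mm tall, 0.15 to 0.31 kg; two or three of the three are present (else None). Glass 66 mm in diameter to 58 mm up; ribbed blue cap 48 mm in diameter, 73 to 100 mm up. Origin: centre of the underside; z up; +x points out through its white code label. A 10 mm white paper seal runs from the label up over the cap to the middle of its top, so it shows from above.
- bottle_b: Amber sample bottle, upright, 100 mm tall, 0.15 to 0.31 kg; two or three of the three are present (else None). Glass 66 mm in diameter to 58 mm up; ribbed blue cap 48 mm in diameter, 73 to 100 mm up. Origin: centre of the underside; z up; +x points out through its white code label. A 10 mm white paper seal runs from the label up over the cap to the middle of its top, so it shows from above.
- bottle_c: Amber sample bottle, upright, 100 mm tall, 0.15 to 0.31 kg; two or three of the three are present (else None). Glass 66 mm in diameter to 58 mm up; ribbed blue cap 48 mm in diameter, 73 to 100 mm up. Origin: centre of the underside; z up; +x points out through its white code label. A 10 mm white paper seal runs from the label up over the cap to the middle of its top, so it shows from above.
- label_a (a point): Middle of the white barred label on bottle_a, on the glass 33 mm out from the bottle's axis along its +x, 30 mm above its underside.
- label_b (a point): Middle of the white barred label on bottle_b, on the glass 33 mm out from the bottle's axis along its +x, 30 mm above its underside.
- label_c (a point): Middle of the white barred label on bottle_c, on the glass 33 mm out from the bottle's axis along its +x, 30 mm above its underside.
- reader: Fixed code reader: grey base plate 10 mm thick with three rings in a row, behind them a white head with a long dark window. Origin: under the plate (bench level) below the middle ring; +x from the rings to the window, y along the rings, z up. Plate x -55 to 145, head x 65 (window) to 133, y -155 to 155 mm, 105 mm tall. The button's well, yellow framed, is in the head's top at x 99, y 95 mm.
- ring0 (a point): Centre of printed ring 0 (76 mm across, flat, no rim) on top of the reader's base plate, 10 mm above the bench, at y = -95 mm in the reader's frame; a bottle stands here.
- ring1 (a point): Centre of printed ring 1 (76 mm across, flat, no rim) on top of the reader's base plate, 10 mm above the bench, at y = 0 mm in the reader's frame; a bottle stands here.
- ring2 (a point): Centre of printed ring 2 (76 mm across, flat, no rim) on top of the reader's base plate, 10 mm above the bench, at y = 95 mm in the reader's frame; a bottle stands here.
- record_button (a joint): Travel of the orange record button, 0 at rest, 0.004 m fully down; springs back by itself; takes about 4.3 N to push fully down.
- record_top (a point): Centre of the top face of the record button (15.6 mm in diameter), which at rest lies 10 mm below the head's top face (95 mm above the bench) at the bottom of an 18 mm wide round well; it is pressed straight down.
- stylus: Stylus, 150 mm long, 45 g, standing upright in its stand, tip down. Origin: the very end of the tip; z runs up along the stylus. Black tip 8 mm in diameter (0 to 12 mm), steel shank 7 mm (to 52 mm), collar 28 mm in diameter (52 to 57 mm), round orange handle 16 mm in diameter (57 to 150 mm, with a black band near its top).
- stand: Fixed stylus stand: aluminium block 44 x 44 mm on a round dark foot 62 mm across, 65 mm tall in all. Origin: centre of the underside, z up. A 17 mm bore runs straight down its middle from the top to 8 mm above the bench; the stylus hangs in it by the collar, tip 13 mm above the bench.
- mat: Blue receiving mat, fixed, 190 x 190 x 3 mm, on which the bottles stand at the start. Origin: centre of its underside.
- tray: White open tray, fixed, 200 x 200 mm outside, walls 5 mm thick and 28 mm high, floor 5 mm thick (its top 5 mm above the bench). Origin: centre of its underside; x and y along its sides. Room for three bottles 100 mm apart.
- beaker: Glass beaker, 68 mm across, 85 mm tall, standing loose on the bench; leave it alone. Origin: centre of its underside.
- flask: Glass volumetric flask with a red stopper, 54 mm across, 162 mm tall, standing loose; leave it alone. Origin: centre of its underside.
- washbottle: White wash bottle with a red top and spout, 64 mm across, about 160 mm tall, standing loose; leave it alone. Origin: centre of its underside.
There are look-alikes about, which are no part of the job. Leave any purple look-alike of the bottle_c alone.

How it is judged:
By the outcome, as a careful person would: the job done as asked, in the order asked, and still so for the second after the job is handed in, with the robot touching nothing.
Of bottle_a, bottle_b, bottle_c only 2 to 3 are there at a start; the rules pass over those that are not, and their reading is None.
At some moment in a run one of bottle_a, bottle_b, bottle_c may be knocked a few centimetres aside while the robot is not near it.
It also fails if it takes over 210 s, if anything falls off the work surface, if the arm or the gripper's body presses on something with over 40 N, if the wrist force passes 120 N, or if a joint passes its speed limit or range.

## Working session

There is one attempt and no reset: what is moved stays moved. The work goes in short steps, Python scripts to look and compute and a tool call to move; the robot and the scene stay as the last step left them, time stands still between calls to the robot, and variables do not carry over. Pictures are saved under pics/ and viewed, at most 14 in all, crops included, and the job is handed in when it is done.

Besides the shell and the picture viewer there is one more tool, called after "Request:" by a JSON object that holds its "name" and its "arguments". step_arm: Moves the arm, as the interface text tells. Its arguments: {"type":"object","properties":{"moves":{"type":"array"},"newtons":{"type":"number"}},"required":["moves"]}

```bash
ls; mkdir -p pics
cat > h.py <<'E'
import numpy as np, cv2, pickle
from cell import *
def snap(n,save=None):
    f=grab_frame(n)
    if save: cv2.imwrite('pics/'+save+'.png',f['image'])
    pickle.dump(f,open('/tmp/%s.pkl'%n,'wb'))
    return f
def foc(f): return f['image'].shape[0]/2/np.tan(np.radians(f['vertical_fov'])/2)
def ray(f,u,v,fish=False):
    F=foc(f); x=(u-f['cx'])/F; y=(v-f['cy'])/F
    if fish:
        r=np.hypot(x,y)+1e-12; d=np.array([np.sin(r)*x/r,np.sin(r)*y/r,np.cos(r)])
    else: d=np.array([x,y,1.])
    R=np.array(f['R']); return -R.T@np.array(f['t']), R.T@d
def onz(f,u,v,z,fish=False):
    c,d=ray(f,u,v,fish); return c+d*(z-c[2])/d[2]
def cloud(f):
    F=foc(f); D=f['depth']; v,u=np.indices(D.shape)
    P=np.stack([(u-f['cx'])/F*D,(v-f['cy'])/F*D,D],-1)
    R=np.array(f['R']); return (P-np.array(f['t']))@R
E
python3 - <<'E'
from h import *
for n in('top','side'):
    f=snap(n,n+'0'); print(n,f['vertical_fov'],f['cx'],f['cy'],-np.array(f['R']).T@f['t'])
    print(np.round(f['R'],3))
o=get_obs(); print(o)
f1=pickle.load(open('/tmp/top.pkl','rb'))
cv2.imwrite('pics/t.png',cv2.resize(f1['image'],(800,600)))
E
```

```text
pics
top 48.09153400035411 258.714094560769 195.4643022853809 [ 0.23638713 -0.00780175  1.32038695]
[[ 0.043 -0.999 -0.   ]
 [-0.978 -0.042 -0.202]
 [ 0.202  0.009 -0.979]]
side 52.95289267280432 253.87541132894907 195.05896368780515 [ 0.46689609 -0.73676288  0.71162456]
[[ 1.    -0.012 -0.004]
 [-0.011 -0.645 -0.764]
 [ 0.006  0.764 -0.645]]
{'clock': 0.1, 'q': array([-1.45101283e+00,  2.76517739e-01,  1.50598714e+00, -1.46354160e-05,
        1.36070453e+00, -1.20994765e-01]), 'joint_velocities': array([-0.00086953, -0.00058555, -0.00316101,  0.00072708,  0.00066266,
       -0.00032521]), 'joint_efforts': array([ 2.83577116e-03, -4.05456340e+01, -2.37779635e+01,  7.04708369e-02,
        2.99653562e-02, -4.78528909e-05]), 'tool_pos': array([ 0.13703847, -0.5578585 ,  0.17310701]), 'ee_rot': array([[ 9.71151973e-01,  2.38461322e-01, -2.07409127e-04],
       [ 2.38461343e-01, -9.71150666e-01,  1.60346213e-03],
       [ 1.80938186e-04, -1.60666447e-03, -9.99998693e-01]]), 'wrist_force': array([0.20408484, 1.0635582 , 0.35153318]), 'ft_torque': array([ 0.01194143,  0.01481399, -0.032526  ]), 'grip_force': 0.0, 'grip_width': 1.0016592849574883}
```

View pics/t.png

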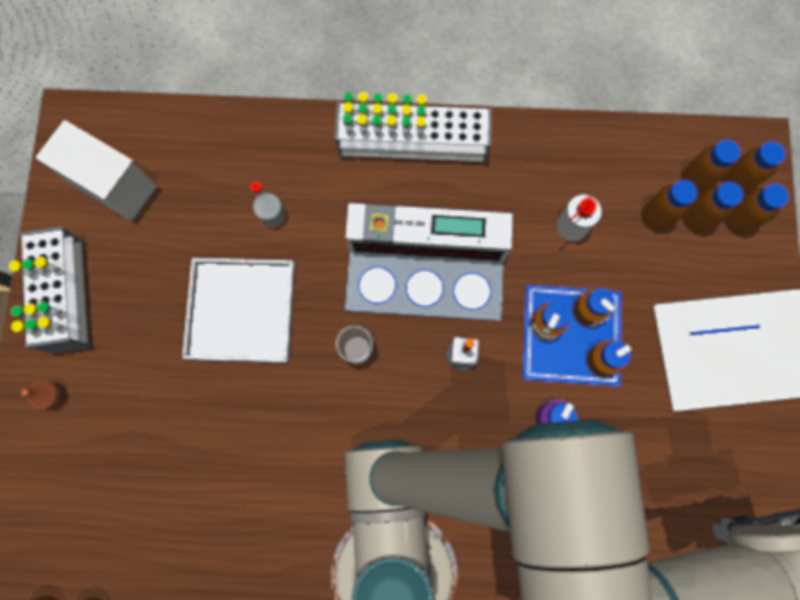

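View pics/side0.png

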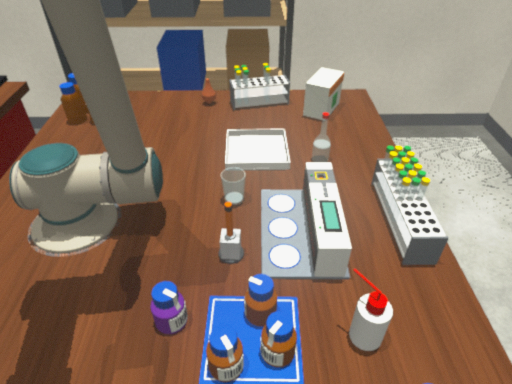

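The top view shows three blue-capped bottles on the mat at about (548,320), (598,305) and (610,355) in the 800x600 view. They match (262,290), (280,335) and (225,350) in the side view. The purple bottle at (558,413) in top and (168,308) in side is the look-alike. The amber group at top right stands off the mat. I'll measure next and confirm with a crop.

Run:
```python
from h import *
T=pickle.load(open('/tmp/top.pkl','rb'));S=pickle.load(open('/tmp/side.pkl','rb'))
a=cv2.resize(T['image'][170:285,325:425],(522,600),interpolation=3)
b=cv2.resize(S['image'][255:384,145:305],(270*2-265,222));
cv2.imwrite('pics/c0.png',np.hstack([a,np.vstack([b,np.zeros((600-222,275,3),np.uint8)])]))
P=cloud(T)
# caps: depth clusters at cap height
m=(abs(P[...,2]-.103)<.008)&(T['depth']>0)
hsv=cv2.cvtColor(T['image'],cv2.COLOR_BGR2HSV)
n,l,s,c=cv2.connectedComponentsWithStats(m.astype(np.uint8))
for i in range(1,n):
    if s[i,4]>25:
        q=P[l==i]; print('z.1',np.round(c[i],1),s[i,4],np.round(np.median(q,0),3),np.round(q.min(0),3),np.round(q.max(0),3))
# ring whites, mat, tray corners
def poly(name,mask,z,k=0.02):
    cs,_=cv2.findContours(mask.astype(np.uint8),0,1)
    for c in sorted(cs,key=cv2.contourArea)[-4:]:
        r=cv2.minAreaRect(c); 
        if r[1][0]*r[1][1]<80: continue
        print(name,np.round(r[0],1),np.round(r[1],1),np.round(onz(T,*r[0],z)[:2],4),[np.round(onz(T,*p,z)[:2],3).tolist() for p in cv2.boxPoints(r)])
w=(hsv[...,1]<60)&(hsv[...,2]>190)
sub=np.zeros_like(w); sub[165:200,225:320]=1; poly('ring',w&sub,.01)
sub[:]=0; sub[160:235,115:190]=1; poly('tray',w&sub,.028)
sub[:]=0; sub[175:250,330:400]=1; poly('mat',sub&(hsv[...,0]>100)&(hsv[...,0]<125)&(hsv[...,1]>150)&(abs(P[...,2])<.015),.003)
sub[:]=0; sub[210:240,280:315]=1; 
for nm,M in(('stand',sub&(abs(P[...,2]-.065)<.006)),):
    q=P[M>0]; print(nm,len(q),np.median(q,0).round(4),q.min(0).round(3),q.max(0).round(3))
o=(hsv[...,0]<18)&(hsv[...,1]>170)&(hsv[...,2]>150)&(sub>0)
v,u=np.nonzero(o); print('orange top px',u.mean(),v.mean(),len(u),P[o].round(3).tolist()[:12])
hs=cv2.cvtColor(S['image'],cv2.COLOR_BGR2HSV); o=(hs[...,0]<18)&(hs[...,1]>170)&(hs[...,2]>150); o[:190]=0;o[215:]=0;o[:,:215]=0;o[:,245:]=0
v,u=np.nonzero(o); print('side orange',u.mean(),v.mean(),len(u),onz(S,u.mean(),v.mean(),.14))
# yellow frame
y=(hsv[...,0]>18)&(hsv[...,0]<35)&(hsv[...,1]>150)&(hsv[...,2]>150); y[:125]=0;y[160:]=0;y[:,:225]=0;y[:,270:]=0
v,u=np.nonzero(y); print('button',u.mean(),v.mean(),onz(T,(u.min()+u.max())/2,(v.min()+v.max())/2,.105))
# head top
q=(abs(P[...,2]-.105)<.006)&(T['depth']>0); q[:,:215]=0;q[:,335:]=0;q[:120]=0;q[175:]=0
r=cv2.minAreaRect(np.argwhere(q)[:,::-1].astype(np.float32)); print('head',r,[onz(T,*p,.105).round(3).tolist() for p in cv2.boxPoints(r)])
```

```text
z.1 [456.  104.8] 113 [ 0.788 -0.577  0.101] [ 0.774 -0.619  0.095] [ 0.828 -0.561  0.11 ]
z.1 [484.  105.7] 126 [ 0.79  -0.661  0.099] [ 0.772 -0.705  0.095] [ 0.831 -0.648  0.11 ]
z.1 [ 78.7 118.2] 97 [0.7   0.553 0.103] [0.662 0.531 0.095] [0.744 0.574 0.111]
z.1 [428.7 130.1] 120 [ 0.704 -0.491  0.1  ] [ 0.689 -0.533  0.095] [ 0.746 -0.477  0.11 ]
z.1 [457.3 131. ] 128 [ 0.705 -0.576  0.1  ] [ 0.688 -0.621  0.095] [ 0.746 -0.561  0.11 ]
z.1 [485.3 132.5] 127 [ 0.704 -0.66   0.1  ] [ 0.687 -0.7    0.095] [ 0.747 -0.645  0.11 ]
z.1 [367.2 131.3] 77 [ 0.697 -0.312  0.1  ] [ 0.674 -0.335  0.096] [ 0.719 -0.3    0.111]
z.1 [375.5 139.7] 118 [ 0.671 -0.337  0.1  ] [ 0.656 -0.361  0.095] [ 0.706 -0.307  0.111]
z.1 [274.  144.7] 2349 [ 0.642 -0.035  0.106] [ 0.605 -0.19   0.095] [0.683 0.12  0.111]
z.1 [384.5 192.4] 217 [ 0.512 -0.36   0.102] [ 0.489 -0.385  0.095] [ 0.535 -0.337  0.109]
z.1 [355.4 201.7] 221 [ 0.482 -0.276  0.102] [ 0.458 -0.301  0.096] [ 0.505 -0.253  0.11 ]
z.1 [394.  226.4] 232 [ 0.414 -0.385  0.102] [ 0.39  -0.411  0.095] [ 0.439 -0.363  0.109]
z.1 [359.6 264.2] 157
[... 1147 characters left out ...]
437 -0.09   0.071]
orange top px 300.2105263157895 218.73684210526315 19 [[0.45, -0.127, -0.003], [0.45, -0.13, -0.001], [0.42, -0.112, 0.163], [0.421, -0.115, 0.161], [0.42, -0.117, 0.165], [0.417, -0.11, 0.162], [0.417, -0.112, 0.164], [0.417, -0.115, 0.166], [0.415, -0.11, 0.159], [0.415, -0.112, 0.163], [0.415, -0.115, 0.161], [0.415, -0.118, 0.162]]
side orange 227.32258064516128 204.09677419354838 31 [ 0.41276205 -0.09044659  0.14      ]
button 242.0 146.0 [0.63406971 0.0586278  0.105     ]
head ((274.13525390625, 144.65390014648438), (105.23282623291016, 22.92009162902832), 3.6913859844207764) [[0.611, 0.12, 0.105], [0.682, 0.12, 0.105], [0.674, -0.193, 0.105], [0.603, -0.189, 0.105]]
```

View pics/c0.png

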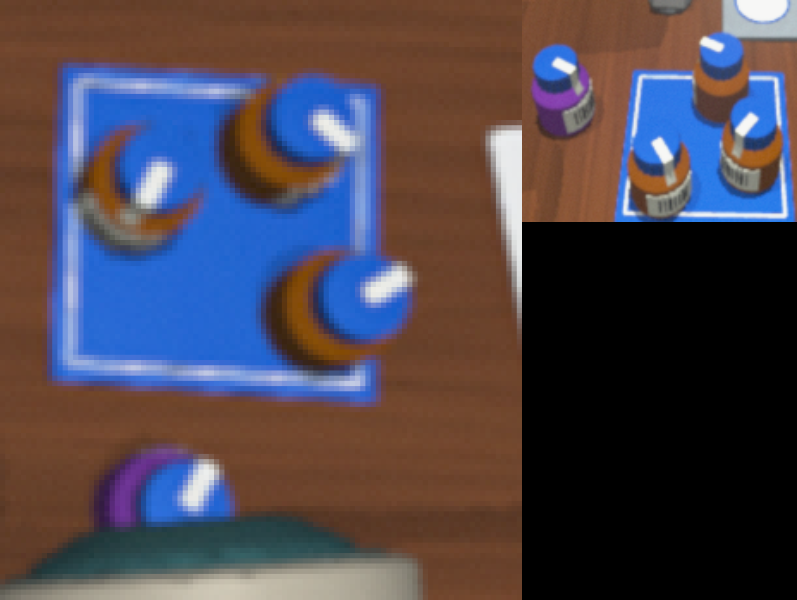

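The crop shows three amber bottles on the mat: A on the left, B upper right and C lower right, each with a white seal. The purple one stands off the mat. Next I'll get the seal directions.

```bash
cat >> h.py <<'E'
def caps(f,under,box=None):
    """cap centres (depth at cap-top height, blue/white) and seal yaw in the top view"""
    P=cloud(f); zt=under+.1; hsv=cv2.cvtColor(f['image'],cv2.COLOR_BGR2HSV)
    blue=(hsv[...,0]>100)&(hsv[...,0]<125)&(hsv[...,1]>140)
    white=(hsv[...,1]<90)&(hsv[...,2]>150)
    m=(abs(P[...,2]-zt)<.012)&(f['depth']>0)&(blue|white)
    if box: m&=(P[...,0]>box[0])&(P[...,0]<box[1])&(P[...,1]>box[2])&(P[...,1]<box[3])
    n,l,s,c=cv2.connectedComponentsWithStats(m.astype(np.uint8)); out=[]
    for i in range(1,n):
        if s[i,4]<120 or s[i,4]>400: continue
        k=(l==i)
        v,u=np.nonzero(k); X=np.array([onz(f,a,b,zt)[:2] for a,b in zip(u,v)])
        (cx,cy),r=cv2.minEnclosingCircle(X.astype(np.float32)); ctr=(X.min(0)+X.max(0))/2
        w=f['image'][k].min(1).astype(float); w=np.clip(w-90,0,None)
        e=np.linalg.norm(X-ctr,axis=1)<.022
        d=((X-ctr)*(w*e)[:,None]).sum(0)/(w*e).sum()
        out.append((ctr,d,np.degrees(np.arctan2(d[1],d[0])),s[i,4]))
        print('cap',ctr.round(4),'encl',round(cx,4),round(cy,4),round(r,4),'seal yaw %.1f at %.1f mm'%(out[-1][2],1e3*np.hypot(*d)),s[i,4])
    return out
def go(x,y,z,yaw=None):
    """print shift (tool axes, cm) and turn (deg about tool z) to a target"""
    o=get_obs(); R=np.array(o['ee_rot']); p=np.array(o['tool_pos'])
    cy=np.degrees(np.arctan2(R[1,0],R[0,0])); d=R.T@(np.array([x,y,z])-p)*100
    t=0 if yaw is None else -((yaw-cy+180)%360-180)
    print('now',p.round(4),'yaw %.1f q6 %.1f q1 %.1f'%(cy,np.degrees(o['q'][5]),np.degrees(o['q'][0])),'clock',round(o['clock'],2),'-> shift',d.round(2),'turn %.1f'%t)
E
python3 - <<'E'
from h import *
T=pickle.load(open('/tmp/top.pkl','rb'))
caps(T,.003,(.3,.6,-.45,-.2))
E
```

```text
cap [ 0.5118 -0.3588] encl 0.511 -0.3598 0.0248 seal yaw -113.1 at 12.1 mm 200
cap [ 0.4817 -0.2778] encl 0.4813 -0.2765 0.0244 seal yaw 150.5 at 10.4 mm 199
cap [ 0.4139 -0.3857] encl 0.4153 -0.3857 0.0262 seal yaw -61.3 at 12.3 mm 215
```

```bash
python3 -c "
from h import *
go(.46,-.33,.27,13.8)"
```

```text
now [ 0.137  -0.5579  0.1731] yaw 13.8 q6 -6.9 q1 -83.1 clock 0.1 -> shift [ 36.8  -14.44  -9.66] turn -0.0
```

Request:
{"name": "step_arm", "arguments": {"moves": [[[5, -2, -5], 0, -0.5], [[10, -4, -9.7], 0, -0.5], [[15, -6, -9.7], 0, -0.5], [[20, -8, -9.7], 0, -0.5], [[25, -10, -9.7], 0, -0.5], [[30, -12, -9.7], 0, -0.5], [[35, -14, -9.7], 0, -0.5], [[36.8, -14.4, -9.7], 0, -0.5], [[36.8, -14.4, -9.7], 0, -0.5], [[36.8, -14.4, -9.7], 0, -0.5]], "newtons": 25}}

```text
clock: 1.35
tool_pos: [0.4589, -0.3318, 0.2706]
ee_rot: [[0.971, 0.237, -0.001], [0.237, -0.971, -0.0], [-0.001, 0.0, -1.0]]
wrist_force: [-0.3, 0.1, 0.5]
grip_width: 0.75
grip_force: 0.0
```

Run:
```python
from h import *
W=snap('wrist'); print(foc(W),W['cx'],W['cy'],(-np.array(W['R']).T@W['t']).round(3)); print(np.round(W['R'],2))
cv2.imwrite('pics/w1.png',cv2.resize(W['image'],(800,600)))
go(.46,-.33,.27,13.8)
```

```text
297.3186396354542 253.7870732719463 192.48501895533127 [ 0.535 -0.312  0.481]
[[ 0.24 -0.97  0.  ]
 [-0.94 -0.23  0.26]
 [-0.26 -0.06 -0.96]]
now [ 0.4589 -0.3319  0.2708] yaw 13.7 q6 33.4 q1 -42.9 clock 1.4 -> shift [ 0.16 -0.16  0.08] turn -0.1
```

View pics/w1.png

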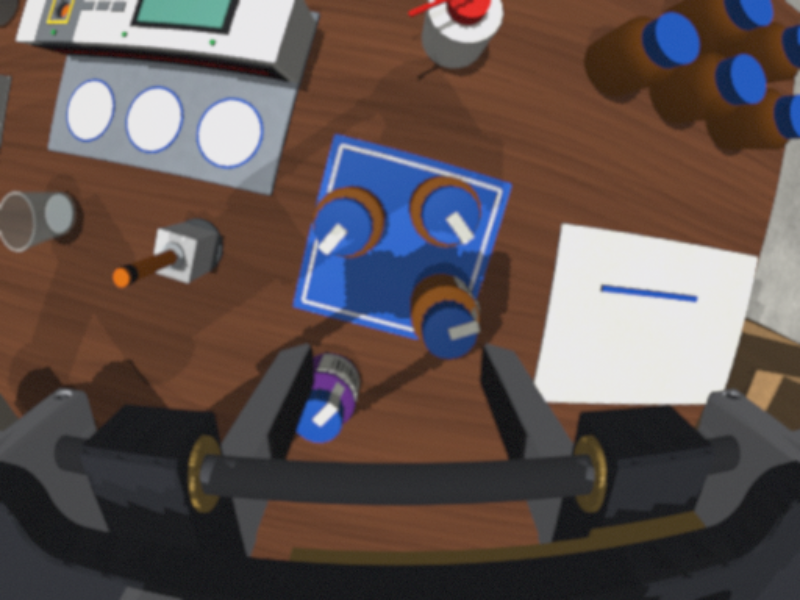

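The wrist view (800x600) shows seals at (332,238) for A, (459,228) for B and (463,330) for C. The rings are at (90,110), (155,120) and (230,132), and the stylus top is at (122,277). I'll refine the seal angles here.

```bash
cat >> h.py <<'E'
def seals(f,fish,under,guesses):
    hsv=cv2.cvtColor(f['image'],cv2.COLOR_BGR2HSV); w=((hsv[...,1]<100)&(hsv[...,2]>140)).astype(np.uint8)
    n,l,s,c=cv2.connectedComponentsWithStats(w)
    for i in range(1,n):
        if not 12<s[i,4]<600: continue
        v,u=np.nonzero(l==i); X=np.array([onz(f,a,b,under+.1,fish)[:2] for a,b in zip(u,v)])
        for g in guesses:
            g=np.array(g)
            if np.linalg.norm(X.mean(0)-g)<.03:
                m=X.mean(0); U,S,V=np.linalg.svd(X-m); d=V[0]*np.sign(V[0]@(m-g)); t=(X-m)@d; lo,hi=np.percentile(t,[3,97])
                print('guess',g,'px',c[i].round(),s[i,4],'mid',m.round(4),'yaw %.1f (via ctr %.1f) len %.1f wid %.1f'%(np.degrees(np.arctan2(d[1],d[0])),np.degrees(np.arctan2(*(m-g)[::-1])),1e3*(hi-lo),1e3*np.ptp((X-m)@V[1])),'inner end',(m+d*lo).round(4))
E
python3 - <<'E'
from h import *
G=[(.4817,-.277),(.5118,-.3594),(.4145,-.3857)]
W=pickle.load(open('/tmp/wrist.pkl','rb')); seals(W,True,.003,G)
T=pickle.load(open('/tmp/top.pkl','rb')); seals(T,False,.003,G)
# cap tops in wrist depth
m=(W['depth']>0); F=foc(W); v,u=np.indices(m.shape); 
C=[];x=(u-W['cx'])/F;y=(v-W['cy'])/F;r=np.hypot(x,y)+1e-9
D=W['depth']; P=np.stack([np.tan(r)*x/r*D,np.tan(r)*y/r*D,D],-1); P=(P-np.array(W['t']))@np.array(W['R'])
for g in G:
    k=m&(abs(P[...,2]-.103)<.004)&(np.hypot(P[...,0]-g[0],P[...,1]-g[1])<.035)
    X=P[k]; (a,b),rr=cv2.minEnclosingCircle(X[:,:2].astype(np.float32)); print(g,len(X),round(a,4),round(b,4),round(rr,4),((X.min(0)+X.max(0))/2).round(4))
# rings, blue circles
hsv=cv2.cvtColor(W['image'],cv2.COLOR_BGR2HSV); w=((hsv[...,1]<60)&(hsv[...,2]>190)).astype(np.uint8)
n,l,s,c=cv2.connectedComponentsWithStats(w)
for i in range(1,n):
    if 500<s[i,4]<3000 and c[i,0]<180:
        vv,uu=np.nonzero(l==i); X=np.array([onz(W,a,b,.01,True)[:2] for a,b in zip(uu,vv)]); print('ring',c[i].round(),X.mean(0).round(4),np.ptp(X,0).round(3))
E
```

```text
guess [ 0.5118 -0.3594] px [294. 145.] 193 mid [ 0.5065 -0.3722] yaw -130.5 (via ctr -112.4) len 25.0 wid 12.4 inner end [ 0.5146 -0.3627]
guess [ 0.4145 -0.3857] px [297. 211.] 78 mid [ 0.4221 -0.3993] yaw -58.4 (via ctr -60.6) len 20.5 wid 6.7 inner end [ 0.4168 -0.3905]
guess [ 0.5118 -0.3594] px [390. 196.] 57 mid [ 0.5035 -0.375 ] yaw -127.5 (via ctr -118.0) len 32.5 wid 16.9 inner end [ 0.5134 -0.3621]
guess [ 0.4817 -0.277 ] px [354. 205.] 44 mid [ 0.4711 -0.2717] yaw 151.6 (via ctr 153.6) len 24.1 wid 13.7 inner end [ 0.4819 -0.2776]
guess [ 0.4145 -0.3857] px [399. 224.] 48 mid [ 0.4217 -0.3994] yaw -58.0 (via ctr -62.1) len 26.3 wid 14.8 inner end [ 0.4144 -0.3876]
(0.4817, -0.277) 1073 0.4839 -0.2775 0.0248 [ 0.4842 -0.2777  0.1024]
(0.5118, -0.3594) 1068 0.5136 -0.3629 0.0252 [ 0.515  -0.3623  0.1023]
(0.4145, -0.3857) 949 0.4164 -0.3886 0.0251 [ 0.416  -0.3882  0.1024]
ring [125.  19.] [ 0.6528 -0.0541] [0.071 0.277]
ring [57. 70.] [0.5487 0.0603] [0.068 0.071]
ring [98. 76.] [ 0.5464 -0.035 ] [0.069 0.069]
ring [146.  85.] [ 0.5441 -0.1299] [0.069 0.069]
```

```bash
python3 -c "
from h import *
go(.483,-.2775,.14,151)"
```

```text
now [ 0.4589 -0.3319  0.2708] yaw 13.7 q6 33.4 q1 -42.9 clock 1.4 -> shift [ 3.65 -4.72 13.07] turn -137.3
```

Request:
{"name": "step_arm", "arguments": {"moves": [[[1, -1, 2], -10, -0.5], [[2, -2, 4], -20, -0.5], [[3, -3, 5], -30, -0.5], [[3.6, -4.7, 7], -40, -0.5], [[3.6, -4.7, 9], -50, -0.5], [[3.6, -4.7, 10], -60, -0.5], [[3.6, -4.7, 10], -70, -0.5], [[3.6, -4.7, 10], -80, -0.5], [[3.6, -4.7, 10], -90, -0.5], [[3.6, -4.7, 10], -100, -0.5]]}}

```text
clock: 2.65
tool_pos: [0.4827, -0.278, 0.1711]
ee_rot: [[-0.407, 0.914, -0.0], [0.914, 0.407, -0.001], [-0.0, -0.0, -1.0]]
wrist_force: [-0.8, 0.4, 0.0]
grip_width: 0.75
grip_force: 0.0
```

Request:
{"name": "step_arm", "arguments": {"moves": [[[0, 0, 0], -10, -0.5], [[0, 0, 1], -20, -0.5], [[0, 0, 2], -30, -0.5], [[0, 0, 3], -37.3, -0.5], [[0, 0, 3], -37.3, -0.5], [[0, 0, 3], -37.3, -0.5], [[0, 0, 3], -37.3, -0.5]]}}

```text
clock: 3.52
tool_pos: [0.484, -0.2772, 0.1415]
ee_rot: [[-0.875, 0.485, 0.001], [0.485, 0.875, -0.001], [-0.001, -0.0, -1.0]]
wrist_force: [-0.0, 0.6, -0.4]
grip_width: 0.751
grip_force: 0.0
```

Run:
```python
from h import *
W=snap('wrist'); cv2.imwrite('pics/w2.png',W['image'])
go(.483,-.2775,.079,151)
```

```text
now [ 0.484  -0.277   0.1414] yaw 151.0 q6 -98.0 q1 -36.9 clock 3.58 -> shift [ 0.07 -0.09  6.24] turn 0.0
```

View pics/w2.png

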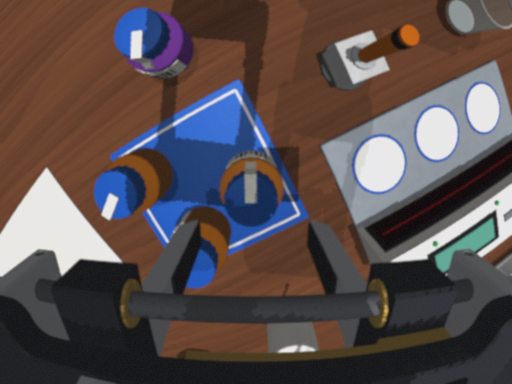

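The wrist view shows bottle A between the open fingers, its seal vertical at x≈250, so the yaw of 151° holds. Descending.

Request:
{"name": "step_arm", "arguments": {"moves": [[[0, 0, 2.5], 0, -0.5], [[0, 0, 4.5], 0, -0.5], [[0, 0, 6.2], 0, -0.5], [[0, 0, 6.2], 0, -0.5], [[0, 0, 6.2], 0, 0], [[0, 0, 6.2], 0, 0.3], [[0, 0, 6.2], 0, 0.3], [[0, 0, 6.2], 0, 0.3], [[0, 0, 6.2], 0, 0.3], [[0, 0, 6.2], 0, 0.3]], "newtons": 30}}

```text
clock: 4.82
tool_pos: [0.4839, -0.2766, 0.0789]
ee_rot: [[-0.875, 0.483, 0.0], [0.483, 0.875, -0.0], [-0.0, -0.0, -1.0]]
wrist_force: [0.3, 0.3, -0.8]
grip_width: 0.35
grip_force: 0.0
```

```bash
python3 -c "
from h import *
go(.483,-.2775,.20,151)"
```

```text
now [ 0.4839 -0.2766  0.0789] yaw 151.1 q6 -98.0 q1 -36.9 clock 4.83 -> shift [  0.04  -0.12 -12.11] turn 0.1
```

The fingers closed to 33 mm with no force, so the cap isn't between them. I'll look.

Run:
```python
from h import *
W=snap('wrist'); T=snap('side')
cv2.imwrite('pics/w3.png',np.hstack([cv2.resize(W['image'],(400,300)),cv2.resize(T['image'][200:384,150:395],(400,300))]))
```

```text
(no output)
```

View pics/w3.png

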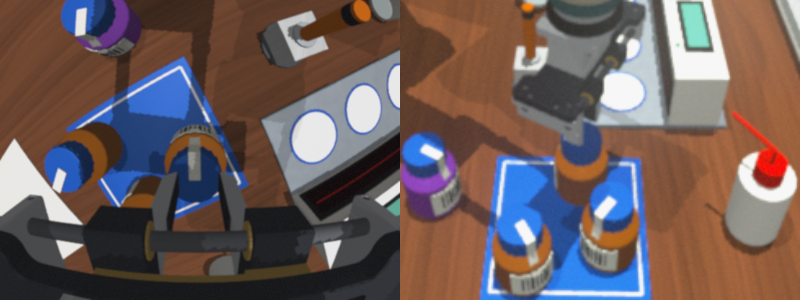

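```bash
cat >> h.py <<'E'
def wcloud(W):
    F=foc(W); v,u=np.indices(W['depth'].shape); x=(u-W['cx'])/F;y=(v-W['cy'])/F;r=np.hypot(x,y)+1e-9
    D=W['depth']; P=np.stack([np.tan(r)*x/r*D,np.tan(r)*y/r*D,D],-1); return (P-np.array(W['t']))@np.array(W['R'])
E
python3 - <<'E'
from h import *
W=pickle.load(open('/tmp/wrist.pkl','rb')); P=wcloud(W); hsv=cv2.cvtColor(W['image'],cv2.COLOR_BGR2HSV)
g=(.4835,-.277)
k=(W['depth']>0)&(abs(P[...,2]-.103)<.005)&(np.hypot(P[...,0]-g[0],P[...,1]-g[1])<.06)
b=(hsv[...,0]>95)&(hsv[...,0]<130)&(hsv[...,1]>100)
for n,m in(('all',k),('blue',k&b),('grey',k&~b)):
    X=P[m]; v,u=np.nonzero(m); print(n,len(X),X.min(0).round(3),X.max(0).round(3),u.min(),u.max(),v.min(),v.max())
o=get_obs(); print(o['grip_width'],o['grip_force'],o['tool_pos'])
crop=W['image'][190:290,190:330]; cv2.imwrite('pics/w4.png',cv2.resize(crop,(700,500),interpolation=3))
E
```

```text
all 3185 [ 0.459 -0.299  0.098] [ 0.507 -0.254  0.106] 215 283 192 259
blue 2487 [ 0.459 -0.299  0.098] [ 0.507 -0.254  0.105] 216 282 195 259
grey 698 [ 0.459 -0.297  0.098] [ 0.505 -0.254  0.106] 215 283 192 259
0.34662314406569367 0.0 [ 0.48389448 -0.27663252  0.07884977]
```

View pics/w4.png

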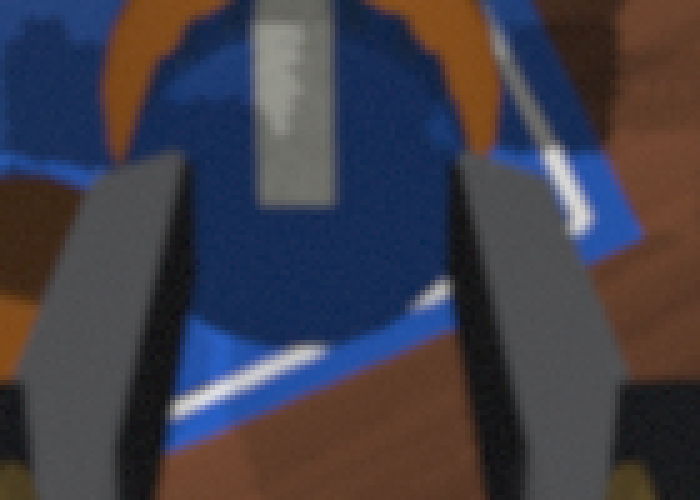

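Cap A is centred between the fingers, which are almost touching it. The opening scale isn't linear, so I'll keep closing.

Request:
{"name": "step_arm", "arguments": {"moves": [[[0, 0, 0], 0, 0.5], [[0, 0, 0], 0, 0.7], [[0, 0, 0], 0, 1], [[0, 0, 0], 0, 1], [[0, 0, 0], 0, 1], [[0, 0, 0], 0, 1]], "newtons": 30}}

```text
clock: 5.68
tool_pos: [0.4839, -0.2766, 0.0789]
ee_rot: [[-0.875, 0.483, 0.0], [0.483, 0.875, -0.0], [-0.0, -0.0, -1.0]]
wrist_force: [0.3, 0.5, -0.2]
grip_width: 0.006
grip_force: 0.0
```

Run:
```python
from h import *
W=snap('wrist'); T=snap('side')
cv2.imwrite('pics/w5.png',np.hstack([cv2.resize(W['image'][150:300,150:350],(400,300)),cv2.resize(T['image'][200:320,180:340],(400,300))]))
```

```text
(no output)
```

View pics/w5.png

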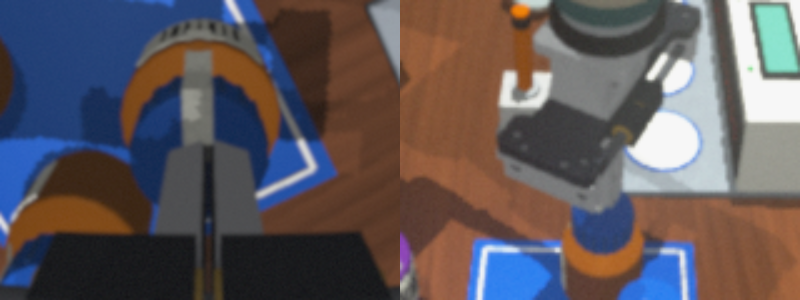

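The fingers shut above the cap rather than around it. I'll check the fingertip height by depth.

Run:
```python
from h import *
W=pickle.load(open('/tmp/wrist.pkl','rb')); P=wcloud(W)
for v in range(205,275,6): print(v,[ (P[v,u].round(3).tolist() if W['depth'][v,u]>0 else None) for u in (246,262)])
S=pickle.load(open('/tmp/side.pkl','rb')); Q=cloud(S)
k=(S['depth']>0)&(np.hypot(Q[...,0]-.484,Q[...,1]+.277)<.04)&(Q[...,2]>.09)
hsv=cv2.cvtColor(S['image'],cv2.COLOR_BGR2HSV); 
for v in range(255,300,3):
    u=np.nonzero(k[v])[0]
    if len(u): print(v,u.min(),u.max(),Q[v,u[len(u)//2]].round(3),hsv[v,u[len(u)//2]])
print(get_obs()['wrist_force'])
```

```text
205 [[0.467, -0.271, 0.104], [0.472, -0.262, 0.103]]
211 [[0.47, -0.273, 0.104], [0.476, -0.264, 0.103]]
217 [[0.474, -0.275, 0.104], [0.479, -0.266, 0.104]]
223 [[0.474, -0.275, 0.115], [0.479, -0.266, 0.116]]
229 [[0.474, -0.275, 0.126], [0.479, -0.266, 0.125]]
235 [[0.474, -0.275, 0.134], [0.479, -0.267, 0.134]]
241 [[0.474, -0.275, 0.142], [0.478, -0.267, 0.142]]
247 [[0.475, -0.274, 0.149], [0.478, -0.267, 0.151]]
253 [[0.474, -0.274, 0.158], [0.478, -0.267, 0.157]]
259 [[0.475, -0.274, 0.163], [0.478, -0.267, 0.163]]
265 [[0.474, -0.274, 0.17], [0.478, -0.267, 0.169]]
271 [[0.454, -0.261, 0.216], [0.457, -0.257, 0.215]]
255 262 275 [ 0.493 -0.315  0.226] [105   6  80]
258 260 273 [ 0.497 -0.31   0.213] [108  46 143]
261 267 268 [ 0.496 -0.273  0.161] [110   6 126]
264 265 268 [ 0.494 -0.277  0.157] [120   4 123]
267 263 268 [ 0.492 -0.279  0.151] [ 90   4 125]
270 261 268 [ 0.49  -0.284  0.148] [ 60   5 113]
273 260 268 [ 0.491 -0.283  0.138] [ 90   4 120]
276 260 267 [ 0.489 -0.287  0.134] [  0   2 120]
279 260 270 [ 0.491 -0.283  0.12 ] [100   7 117]
282 248 272 [ 0.493 -0.277  0.103] [112 121 116]
285 248 272 [ 0.483 -0.283  0.102] [112 134 116]
288 248 272 [ 0.481 -0.289  0.101] [111 143 118]
291 249 272 [ 0.483 -0.297  0.102] [113 141 119]
294 252 269 [ 0.483 -0.302  0.101] [111 149 113]
297 256 266 [ 0.483 -0.305  0.095] [111 136 105]
[-0.34614514  0.07213808  0.23901461]
```

Run:
```python
from h import *
S=pickle.load(open('/tmp/side.pkl','rb')); Q=cloud(S)
for u in (225,232,240,246,252,256,260,263,266,270):
    print(u,[(v,*Q[v,u].round(3)) for v in range(262,288,4)])
c=S['image'][235:315,210:310]; cv2.imwrite('pics/s6.png',cv2.resize(c,(750,600),interpolation=3))
```

```text
225 [(262, np.float64(0.425), np.float64(-0.345), np.float64(0.245)), (266, np.float64(0.424), np.float64(-0.342), np.float64(0.232)), (270, np.float64(0.422), np.float64(-0.333), np.float64(0.21)), (274, np.float64(0.404), np.float64(-0.174), np.float64(-0.001)), (278, np.float64(0.405), np.float64(-0.187), np.float64(0.0)), (282, np.float64(0.405), np.float64(-0.197), np.float64(-0.001)), (286, np.float64(0.405), np.float64(-0.207), np.float64(-0.002))]
232 [(262, np.float64(0.436), np.float64(-0.349), np.float64(0.25)), (266, np.float64(0.436), np.float64(-0.35), np.float64(0.241)), (270, np.float64(0.434), np.float64(-0.341), np.float64(0.22)), (274, np.float64(0.434), np.float64(-0.34), np.float64(0.209)), (278, np.float64(0.421), np.float64(-0.186), np.float64(-0.0)), (282, np.float64(0.421), np.float64(-0.198), np.float64(-0.0)), (286, np.float64(0.421), np.float64(-0.208), np.float64(-0.001))]
240 [(262, np.float64(0.448), np.float64(-0.35), np.float64(0.251)), (266, np.float64(0.448), np.float64(-0.357), np.float64(0.249)), (270, np.float64(0.448), np.float64(-0.358), np.flo
[... 2777 characters left out ...]
0.493), np.float64(-0.279), np.float64(0.13)), (278, np.float64(0.493), np.float64(-0.279), np.float64(0.118)), (282, np.float64(0.493), np.float64(-0.277), np.float64(0.103)), (286, np.float64(0.493), np.float64(-0.288), np.float64(0.105))]
270 [(262, np.float64(0.509), np.float64(-0.149), np.float64(0.009)), (266, np.float64(0.508), np.float64(-0.16), np.float64(0.008)), (270, np.float64(0.508), np.float64(-0.172), np.float64(0.009)), (274, np.float64(0.507), np.float64(-0.183), np.float64(0.009)), (278, np.float64(0.507), np.float64(-0.189), np.float64(0.002)), (282, np.float64(0.501), np.float64(-0.277), np.float64(0.103)), (286, np.float64(0.501), np.float64(-0.286), np.float64(0.103))]
```

View pics/s6.png

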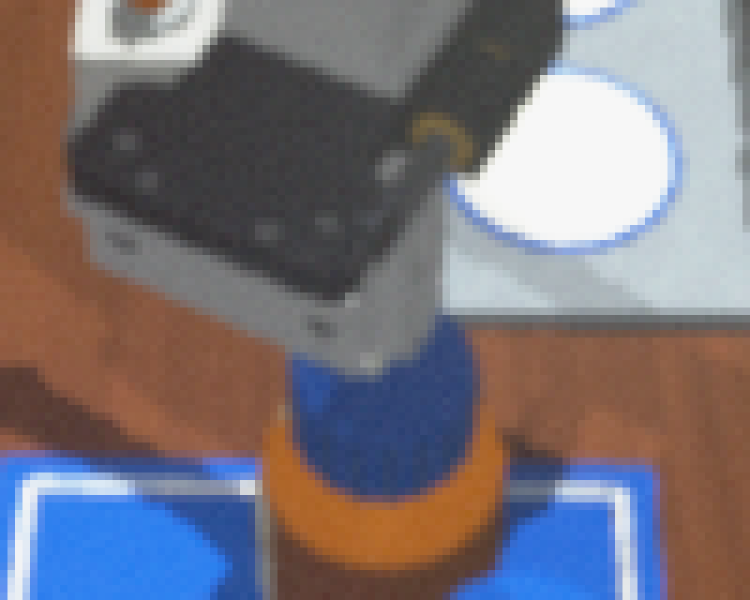

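The side depth puts the gripper body's underside at z≈0.21 and the fingertips at about 0.107, so the fingers reach about 36 mm less far than the reported TCP implies. I'll open and measure the fingertips directly.

Request:
{"name": "step_arm", "arguments": {"moves": [[[0, 0, -0.5], 0, -0.5], [[0, 0, -0.5], 0, -0.5], [[0, 0, -0.5], 0, -0.5], [[0, 0, -0.5], 0, -0.5], [[0, 0, -0.5], 0, -0.5], [[0, 0, -0.5], 0, -0.5], [[0, 0, -0.5], 0, -0.5]]}}

```text
clock: 6.65
tool_pos: [0.4839, -0.2766, 0.0838]
ee_rot: [[-0.875, 0.483, -0.0], [0.483, 0.875, -0.0], [0.0, -0.0, -1.0]]
wrist_force: [0.6, -0.2, -0.1]
grip_width: 0.715
grip_force: 0.0
```

Run:
```python
from h import *
W=snap('wrist'); o=get_obs(); p=o['tool_pos']; R=np.array(o['ee_rot']); P=(wcloud(W)-p)@R  # in tool frame
S=snap('side'); Q=(cloud(S)-p)@R
for n,A,f in(('w',P,W),('s',Q,S)):
    hsv=cv2.cvtColor(f['image'],cv2.COLOR_BGR2HSV)
    for sg in(-1,1):
        k=(f['depth']>0)&(abs(A[...,0])<.02)&(A[...,1]*sg>.03)&(A[...,1]*sg<.07)&(A[...,2]<-.005)&(A[...,2]>-.08)&(hsv[...,1]<60)
        X=A[k]; 
        if len(X): print(n,sg,len(X),'x',np.percentile(X[:,0],[5,95]).round(3),'y',np.percentile(X[:,1],[2,98]).round(3),'z tool max',np.percentile(X[:,2],[50,95,98,100]).round(3))
print(p,o['grip_width'])
```

```text
w -1 1006 x [-0.003  0.01 ] y [-0.043 -0.032] z tool max [-0.062 -0.039 -0.036 -0.033]
w 1 1012 x [-0.003  0.01 ] y [0.035 0.046] z tool max [-0.062 -0.04  -0.036 -0.032]
s -1 145 x [-0.009  0.008] y [-0.048 -0.038] z tool max [-0.059 -0.042 -0.04  -0.034]
s 1 110 x [-0.01   0.001] y [0.033 0.045] z tool max [-0.056 -0.034 -0.033 -0.03 ]
[ 0.48392465 -0.27662829  0.08386918] 0.7333649570246521
```

Both cameras put the fingertips 31 to 33 mm behind the reported TCP instead of 8 mm ahead. All heights therefore need a 40 mm correction: real z is reported z plus 0.04. Descending 4.5 cm.

Request:
{"name": "step_arm", "arguments": {"moves": [[[0, 0, 1], 0, -0.5], [[0, 0, 2], 0, -0.5], [[0, 0, 3], 0, -0.5], [[0, 0, 4], 0, -0.5], [[0, 0, 4.5], 0, -0.5], [[0, 0, 4.5], 0, 0], [[0, 0, 4.5], 0, 0.3], [[0, 0, 4.5], 0, 0.3], [[0, 0, 4.5], 0, 0.3], [[0, 0, 4.5], 0, 0.3]], "newtons": 30}}

```text
clock: 8.0
tool_pos: [0.4841, -0.2774, 0.0394]
ee_rot: [[-0.876, 0.483, 0.001], [0.483, 0.876, -0.002], [-0.001, -0.001, -1.0]]
wrist_force: [-1.4, -2.4, 3.3]
grip_width: 0.508
grip_force: 30.0
```

```bash
python3 -c "
from h import *
go(.548,.0605,.135,-1.5)"
```

```text
now [ 0.4841 -0.2774  0.0394] yaw 151.1 q6 -98.0 q1 -36.9 clock 8.0 -> shift [10.72 32.66 -9.61] turn 152.6
```

Request:
{"name": "step_arm", "arguments": {"moves": [[[0, 0, -1], 0, 0.3], [[0, 0, -3], 0, 0.3], [[0, 0, -6], 0, 0.3], [[0, 0, -9], 0, 0.3], [[1, 3, -10], 10, 0.3], [[2, 6, -10], 20, 0.3], [[3, 9, -10], 30, 0.3], [[4, 12, -10], 40, 0.3], [[5, 15, -10], 50, 0.3], [[6, 18, -10], 60, 0.3]]}}

```text
clock: 9.25
tool_pos: [0.5179, -0.088, 0.1387]
ee_rot: [[-0.013, 1.0, -0.001], [1.0, 0.013, 0.002], [0.002, -0.001, -1.0]]
wrist_force: [0.5, 0.1, -2.8]
grip_width: 0.506
grip_force: 30.0
```

```bash
python3 -c "
from h import *
print(get_obs()['grip_width'])
go(.548,.0605,.135,-1.5)"
```

```text
0.5055064659066765
now [ 0.5179 -0.088   0.1387] yaw 90.8 q6 -18.1 q1 -17.3 clock 9.25 -> shift [14.81  3.21  0.39] turn 92.3
```

Request:
{"name": "step_arm", "arguments": {"moves": [[[2, 0.5, 0], 10, 0.3], [[4, 1, 0], 20, 0.3], [[6, 1.5, 0], 30, 0.3], [[8, 2, 0], 40, 0.3], [[10, 2.5, 0], 50, 0.3], [[12, 3, 0], 60, 0.3], [[14, 3.2, 0], 70, 0.3], [[14.8, 3.2, 0], 80, 0.3], [[14.8, 3.2, 0], 90, 0.3], [[14.8, 3.2, 0], 92.3, 0.3]]}}

```text
clock: 10.5
tool_pos: [0.5466, 0.0596, 0.1385]
ee_rot: [[1.0, -0.023, -0.002], [-0.023, -1.0, 0.001], [-0.002, -0.001, -1.0]]
wrist_force: [-0.2, -0.7, -2.6]
grip_width: 0.507
grip_force: 30.0
```

Run:
```python
from h import *
go(.548,.0605,.0465,-1.5)
W=snap('wrist'); P=wcloud(W); o=get_obs(); q=(P-o['tool_pos'])@np.array(o['ee_rot'])
# seal yaw on held cap: white near tool axis at cap-top tool z
hsv=cv2.cvtColor(W['image'],cv2.COLOR_BGR2HSV)
cv2.imwrite('pics/w7.png',W['image'])
z=o['tool_pos'][2]-.0364
seals(W,True,z,[o['tool_pos'][:2]])
```

```text
now [0.5466 0.0596 0.1385] yaw -1.3 q6 90.2 q1 -1.1 clock 10.5 -> shift [ 0.16 -0.08  9.2 ] turn 0.2
guess [0.54662019 0.05946154] px [252. 215.] 37 mid [0.5718 0.0612] yaw 89.6 (via ctr 4.0) len 6.2 wid 1.2 inner end [0.5718 0.0581]
guess [0.54662019 0.05946154] px [224. 282.] 119 mid [0.5306 0.0787] yaw 44.5 (via ctr 129.8) len 14.9 wid 5.0 inner end [0.5254 0.0736]
```

View pics/w7.png

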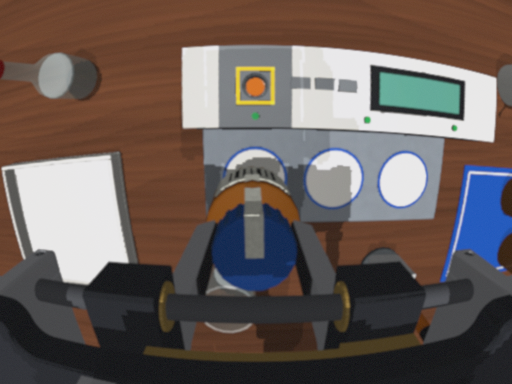

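The held bottle is over ring 2, with its label (252,175) facing the window side and the seal straight ahead. Lowering.

Request:
{"name": "step_arm", "arguments": {"moves": [[[0.15, -0.1, 3], 0, 0.3], [[0.15, -0.1, 6], 0, 0.3], [[0.15, -0.1, 8], 0, 0.3], [[0.15, -0.1, 8.8], 0, 0.3], [[0.15, -0.1, 9.1], 0, 0.3], [[0.15, -0.1, 9.2], 0, 0.3], [[0.15, -0.1, 9.2], 0, 0.3], [[0.15, -0.1, 9.2], 0, 0.3]]}}

```text
clock: 11.55
tool_pos: [0.5495, 0.0595, 0.0474]
ee_rot: [[1.0, -0.021, 0.001], [-0.021, -1.0, -0.0], [0.001, 0.0, -1.0]]
wrist_force: [0.5, -0.7, -2.4]
grip_width: 0.513
grip_force: 30.0
```

Request:
{"name": "step_arm", "arguments": {"moves": [[[0, 0, 0], 0, -0.1], [[0, 0, 0], 0, -0.4], [[0, 0, 0], 0, -0.4], [[0, 0, 0], 0, -0.4], [[0, 0, -3], 0, -0.4], [[0, 0, -6], 0, -0.4], [[0, 0, -10], 0, -0.4], [[0, 0, -14], 0, -0.4], [[0, 0, -16], 0, -0.4]]}}

```text
clock: 12.68
tool_pos: [0.5502, 0.0595, 0.2095]
ee_rot: [[1.0, -0.021, 0.004], [-0.021, -1.0, -0.0], [0.004, 0.0, -1.0]]
wrist_force: [-0.5, -0.3, -1.5]
grip_width: 0.698
grip_force: 0.0
```

Run:
```python
from h import *
W=snap('wrist'); P=wcloud(W)
seals(W,True,.01,[(.548,.0605)])
k=(W['depth']>0)&(abs(P[...,2]-.11)<.005)&(np.hypot(P[...,0]-.548,P[...,1]-.0605)<.035); X=P[k]
print((X.min(0)+X.max(0))/2,np.ptp(X,0))
T=snap('top'); caps(T,.003,(.3,.6,-.45,-.2)); caps(T,.01,(.5,.6,0,.1))
go(.513,-.361,.14,52)
```

```text
guess [0.548  0.0605] px [252. 173.] 211 mid [0.5652 0.0628] yaw 1.6 (via ctr 7.8) len 22.8 wid 12.2 inner end [0.5527 0.0625]
[0.55188235 0.06293348 0.10869314] [0.04874808 0.04816142 0.0073223 ]
cap [ 0.5118 -0.3588] encl 0.511 -0.3598 0.0248 seal yaw -113.1 at 12.1 mm 204
cap [ 0.4139 -0.3857] encl 0.4139 -0.3871 0.0257 seal yaw -61.2 at 12.3 mm 214
now [0.5508 0.0595 0.2095] yaw -1.2 q6 90.2 q1 -1.0 clock 12.78 -> shift [-2.94 42.11  6.94] turn -53.2
```

Bottle A stands on ring 2 with a seal yaw of about 0°. B is next: approach at yaw 52.

Request:
{"name": "step_arm", "arguments": {"moves": [[[0, 5, 0], -8, -0.5], [[0, 10, 0], -18, -0.5], [[-1, 16, 0], -28, -0.5], [[-1, 22, 0], -38, -0.5], [[-2, 28, 1], -48, -0.5], [[-3, 34, 2], -53.2, -0.5], [[-3, 40, 4], -53.2, -0.5], [[-3, 42.1, 6], -53.2, -0.5], [[-3, 42.1, 7], -53.2, -0.5], [[-3, 42.1, 7], -53.2, -0.5]]}}

```text
clock: 14.02
tool_pos: [0.5097, -0.3582, 0.1354]
ee_rot: [[0.615, 0.789, -0.002], [0.789, -0.615, 0.003], [0.001, -0.004, -1.0]]
wrist_force: [-0.5, -0.1, -0.2]
grip_width: 0.751
grip_force: 0.0
```

Run:
```python
from h import *
W=snap('wrist'); P=wcloud(W)
seals(W,True,.003,[(.513,-.361)])
k=(W['depth']>0)&(abs(P[...,2]-.103)<.005)&(np.hypot(P[...,0]-.513,P[...,1]+.361)<.035); X=P[k]
print((X.min(0)+X.max(0))/2,np.ptp(X,0))
go(.513,-.361,.0395,52)
```

```text
guess [ 0.513 -0.361] px [259. 225.] 413 mid [ 0.5018 -0.3751] yaw -148.9 (via ctr -128.5) len 35.9 wid 16.3 inner end [ 0.5145 -0.3674]
[ 0.51425083 -0.36206241  0.10172211] [0.04859042 0.0481112  0.00740484]
now [ 0.5104 -0.3585  0.1366] yaw 52.1 q6 -3.6 q1 -41.5 clock 14.07 -> shift [-0.05  0.38  9.71] turn 0.1
```

Request:
{"name": "step_arm", "arguments": {"moves": [[[0, 0.4, 3], 0, -0.5], [[0, 0.4, 6], 0, -0.5], [[0, 0.4, 8], 0, -0.5], [[0, 0.4, 9.4], 0, -0.5], [[0, 0.4, 9.7], 0, -0.5], [[0, 0.4, 9.7], 0, 0], [[0, 0.4, 9.7], 0, 0.3], [[0, 0.4, 9.7], 0, 0.3], [[0, 0.4, 9.7], 0, 0.3], [[0, 0.4, 9.7], 0, 0.3]]}}

```text
clock: 15.32
tool_pos: [0.5139, -0.3637, 0.0407]
ee_rot: [[0.616, 0.788, 0.001], [0.788, -0.616, -0.001], [-0.0, 0.002, -1.0]]
wrist_force: [-0.9, -0.2, 4.6]
grip_width: 0.505
grip_force: 30.0
```

Request:
{"name": "step_arm", "arguments": {"moves": [[[0, 0, -1], 0, 0.3], [[0, 0, -3], 0, 0.3], [[0, 0, -6], 0, 0.3], [[0, 0, -9], 0, 0.3], [[0, 0, -10], -10, 0.3], [[0, 0, -10], -20, 0.3], [[0, 0, -10], -30, 0.3], [[0, 0, -10], -40, 0.3]]}}

```text
clock: 16.32
tool_pos: [0.5127, -0.3627, 0.1394]
ee_rot: [[-0.041, 0.999, -0.001], [0.999, 0.041, 0.001], [0.001, -0.001, -1.0]]
wrist_force: [0.3, 0.1, -2.4]
grip_width: 0.504
grip_force: 30.0
```

```bash
python3 -c "
from h import *
go(.544,-.035,.135,179.5)"
```

```text
now [ 0.5127 -0.3627  0.1394] yaw 92.3 q6 -43.9 q1 -41.6 clock 16.32 -> shift [32.62  4.45  0.47] turn -87.2
```

Request:
{"name": "step_arm", "arguments": {"moves": [[[4, 0.5, 0], -9, 0.3], [[8, 1, 0], -18, 0.3], [[12, 1.5, 0], -27, 0.3], [[16, 2, 0], -36, 0.3], [[20, 2.5, 0], -45, 0.3], [[24, 3, 0], -54, 0.3], [[28, 3.5, 0], -63, 0.3], [[31, 4, 0], -72, 0.3], [[32.6, 4.5, 0], -81, 0.3], [[32.6, 4.5, 0], -87.2, 0.3]]}}

```text
clock: 17.58
tool_pos: [0.5464, -0.0343, 0.1395]
ee_rot: [[-1.0, 0.008, -0.001], [0.008, 1.0, 0.001], [0.001, 0.0, -1.0]]
wrist_force: [0.1, -0.7, -2.3]
grip_width: 0.505
grip_force: 30.0
```

Request:
{"name": "step_arm", "arguments": {"moves": [[[0, 0, 0], 0, 0.3], [[0, 0, 0], 0, 0.3], [[0, 0, 0], 0, 0.3]]}}

```text
clock: 17.95
tool_pos: [0.5468, -0.0362, 0.1398]
ee_rot: [[-1.0, 0.015, -0.0], [0.015, 1.0, -0.0], [0.0, -0.0, -1.0]]
wrist_force: [0.1, 0.1, -1.7]
grip_width: 0.508
grip_force: 30.0
```

Run:
```python
from h import *
go(.544,-.035,.0475,179.5)
S=snap('side'); cv2.imwrite('pics/s8.png',cv2.resize(S['image'][130:330,170:370],(600,600),interpolation=3))
```

```text
now [ 0.5468 -0.0362  0.1398] yaw 179.1 q6 -100.2 q1 -11.1 clock 17.95 -> shift [0.28 0.11 9.23] turn -0.4
```

View pics/s8.png

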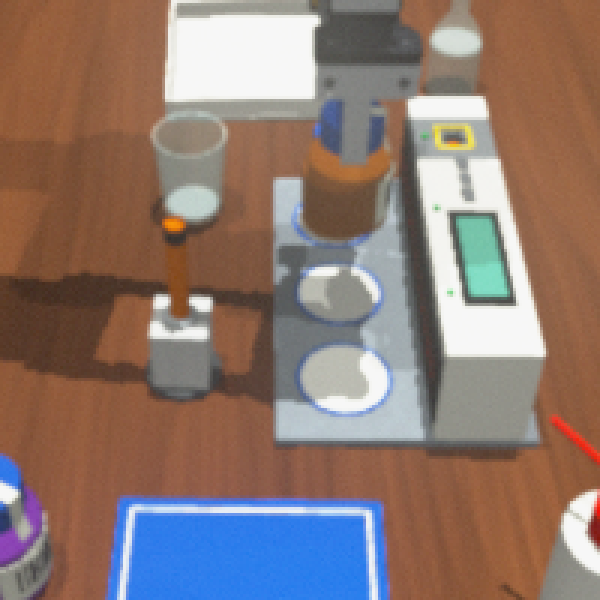

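The side view shows the held bottle over ring 1, hiding bottle A behind it, with its label (383,195) facing the head. The way down is clear. Lowering.

Request:
{"name": "step_arm", "arguments": {"moves": [[[0.2, 0.1, 3], 0, 0.3], [[0.2, 0.1, 6], 0, 0.3], [[0.2, 0.1, 8], 0, 0.3], [[0.2, 0.1, 8.9], 0, 0.3], [[0.2, 0.1, 9.2], 0, 0.3], [[0.2, 0.1, 9.25], 0, 0.3], [[0.2, 0.1, 9.25], 0, 0.3], [[0.2, 0.1, 9.25], 0, 0.3]]}}

```text
clock: 19.0
tool_pos: [0.5455, -0.0349, 0.0479]
ee_rot: [[-1.0, 0.014, 0.001], [0.014, 1.0, -0.0], [-0.001, -0.0, -1.0]]
wrist_force: [0.2, 0.2, -3.1]
grip_width: 0.503
grip_force: 30.0
```

Request:
{"name": "step_arm", "arguments": {"moves": [[[0, 0, 0], 0, -0.1], [[0, 0, 0], 0, -0.4], [[0, 0, 0], 0, -0.4], [[0, 0, 0], 0, -0.4], [[0, 0, -3], 0, -0.4], [[0, 0, -6], 0, -0.4], [[0, 0, -10], 0, -0.4], [[0, 0, -13], 0, -0.4], [[0, 0, -13], 0, -0.4]]}}

```text
clock: 20.12
tool_pos: [0.5468, -0.0352, 0.1797]
ee_rot: [[-1.0, 0.014, 0.005], [0.014, 1.0, -0.001], [-0.005, -0.001, -1.0]]
wrist_force: [0.2, 0.1, -1.2]
grip_width: 0.701
grip_force: 0.0
```

Run:
```python
from h import *
T=snap('top'); caps(T,.003,(.3,.6,-.45,-.2))
W=snap('wrist'); P=wcloud(W)
seals(W,True,.01,[(.546,-.035)])
k=(W['depth']>0)&(abs(P[...,2]-.11)<.005)&(np.hypot(P[...,0]-.546,P[...,1]+.035)<.035); X=P[k]
print((X.min(0)+X.max(0))/2,np.ptp(X,0))
go(.4155,-.3875,.14,122)
```

```text
cap [ 0.4152 -0.3857] encl 0.4153 -0.3857 0.0262 seal yaw -66.6 at 11.8 mm 216
guess [ 0.546 -0.035] px [253. 200.] 87 mid [ 0.5534 -0.034 ] yaw -3.0 (via ctr 7.9) len 10.3 wid 7.2 inner end [ 0.5483 -0.0337]
guess [ 0.546 -0.035] px [254. 214.] 94 mid [ 0.5678 -0.0336] yaw -52.4 (via ctr 3.7) len 13.5 wid 9.9 inner end [ 0.5632 -0.0277]
[ 0.54719512 -0.0337992   0.10917463] [0.04990797 0.04833837 0.00807653]
now [ 0.5444 -0.0347  0.1766] yaw 179.2 q6 -100.1 q1 -11.0 clock 20.23 -> shift [ 12.39 -35.46   3.66] turn 57.2
```

Request:
{"name": "step_arm", "arguments": {"moves": [[[1, -5, 0], 8, -0.5], [[3, -10, 0], 16, -0.5], [[5, -15, 0], 26, -0.5], [[7, -20, 0], 36, -0.5], [[9, -25, 1], 46, -0.5], [[11, -30, 1], 54, -0.5], [[12.4, -35, 2], 57.2, -0.5], [[12.4, -35.5, 3], 57.2, -0.5], [[12.4, -35.5, 3.6], 57.2, -0.5], [[12.4, -35.5, 3.6], 57.2, -0.5]]}}

```text
clock: 21.48
tool_pos: [0.4159, -0.386, 0.1401]
ee_rot: [[-0.531, 0.847, -0.002], [0.847, 0.531, 0.003], [0.003, 0.0, -1.0]]
wrist_force: [0.7, -0.7, -0.3]
grip_width: 0.746
grip_force: 0.0
```

Run:
```python
from h import *
W=snap('wrist'); P=wcloud(W)
seals(W,True,.003,[(.4155,-.3875)])
k=(W['depth']>0)&(abs(P[...,2]-.103)<.005)&(np.hypot(P[...,0]-.4155,P[...,1]+.3875)<.035); X=P[k]
print((X.min(0)+X.max(0))/2,np.ptp(X,0))
go(.4155,-.388,.0395,122)
```

```text
[ 0.41540033 -0.38849732  0.10203559] [0.04890197 0.04861603 0.0079718 ]
now [ 0.4163 -0.3864  0.1409] yaw 122.1 q6 -82.0 q1 -49.9 clock 21.52 -> shift [-0.11 -0.16 10.14] turn 0.1
```

Request:
{"name": "step_arm", "arguments": {"moves": [[[-0.1, -0.2, 3], 0, -0.5], [[-0.1, -0.2, 6], 0, -0.5], [[-0.1, -0.2, 8], 0, -0.5], [[-0.1, -0.2, 9.5], 0, -0.5], [[-0.1, -0.2, 10.1], 0, -0.5], [[-0.1, -0.2, 10.1], 0, 0], [[-0.1, -0.2, 10.1], 0, 0.3], [[-0.1, -0.2, 10.1], 0, 0.3], [[-0.1, -0.2, 10.1], 0, 0.3], [[-0.1, -0.2, 10.1], 0, 0.3]]}}

```text
clock: 22.78
tool_pos: [0.4154, -0.3905, 0.0412]
ee_rot: [[-0.53, 0.848, 0.001], [0.848, 0.53, -0.001], [-0.002, 0.0, -1.0]]
wrist_force: [-0.2, 0.5, 5.3]
grip_width: 0.503
grip_force: 30.0
```

Request:
{"name": "step_arm", "arguments": {"moves": [[[0, 0, -1], 0, 0.3], [[0, 0, -3], 0, 0.3], [[0, 0, -6], 0, 0.3], [[0, 0, -9], 0, 0.3], [[0, 0, -10], 0, 0.3], [[0, 0, -10], 0, 0.3]]}}

```text
clock: 23.52
tool_pos: [0.4148, -0.39, 0.1404]
ee_rot: [[-0.53, 0.848, 0.0], [0.848, 0.53, -0.0], [-0.0, -0.0, -1.0]]
wrist_force: [0.4, -0.5, -1.7]
grip_width: 0.505
grip_force: 30.0
```

```bash
python3 -c "
from h import *
go(.5425,-.130,.135,178.6)"
```

```text
now [ 0.4148 -0.39    0.1404] yaw 122.0 q6 -82.2 q1 -50.2 clock 23.52 -> shift [15.28 24.6   0.54] turn -56.6
```

Request:
{"name": "step_arm", "arguments": {"moves": [[[2.5, 4, 0], -8, 0.3], [[5, 8, 0], -16, 0.3], [[7.5, 12, 0], -24, 0.3], [[10, 16, 0], -32, 0.3], [[12.5, 20, 0], -40, 0.3], [[14.5, 23.5, 0], -48, 0.3], [[15.3, 24.6, 0], -55, 0.3], [[15.3, 24.6, 0], -56.6, 0.3], [[15.3, 24.6, 0], -56.6, 0.3], [[15.3, 24.6, 0], -56.6, 0.3]]}}

```text
clock: 24.78
tool_pos: [0.5419, -0.1307, 0.14]
ee_rot: [[-1.0, 0.027, -0.001], [0.027, 1.0, -0.0], [0.001, -0.0, -1.0]]
wrist_force: [-0.3, 0.7, -1.6]
grip_width: 0.508
grip_force: 30.0
```

```bash
python3 -c "
from h import *
go(.542,-.130,.0483,178.6)"
```

```text
now [ 0.5419 -0.1307  0.14  ] yaw 178.5 q6 -109.2 q1 -20.7 clock 24.77 -> shift [-0.01  0.07  9.17] turn -0.1
```

Request:
{"name": "step_arm", "arguments": {"moves": [[[0, 0.1, 3], 0, 0.3], [[0, 0.1, 6], 0, 0.3], [[0, 0.1, 8], 0, 0.3], [[0, 0.1, 8.9], 0, 0.3], [[0, 0.1, 9.15], 0, 0.3], [[0, 0.1, 9.2], 0, 0.3], [[0, 0.1, 9.2], 0, 0.3], [[0, 0.1, 9.2], 0, 0.3]]}}

```text
clock: 25.78
tool_pos: [0.5429, -0.129, 0.049]
ee_rot: [[-1.0, 0.024, 0.001], [0.024, 1.0, -0.001], [-0.001, -0.0, -1.0]]
wrist_force: [-0.2, 0.5, -1.6]
grip_width: 0.504
grip_force: 30.0
```

Request:
{"name": "step_arm", "arguments": {"moves": [[[0, 0, 0], 0, -0.1], [[0, 0, 0], 0, -0.4], [[0, 0, 0], 0, -0.4], [[0, 0, 0], 0, -0.4], [[0, 0, -3], 0, -0.4], [[0, 0, -6], 0, -0.4], [[0, 0, -10], 0, -0.4], [[0, 0, -15], 0, -0.4], [[0, 0, -18], 0, -0.4], [[0, 0, -18], 0, -0.4]]}}

```text
clock: 27.02
tool_pos: [0.544, -0.1294, 0.2309]
ee_rot: [[-1.0, 0.024, 0.005], [0.024, 1.0, -0.002], [-0.005, -0.002, -1.0]]
wrist_force: [-0.7, -0.2, -0.9]
grip_width: 0.703
grip_force: 0.0
```

```bash
python3 -c "
from h import *
go(.415,-.25,.22,178.6)"
```

```text
now [ 0.544  -0.1294  0.2309] yaw 178.6 q6 -109.1 q1 -20.5 clock 27.02 -> shift [ 12.61 -12.37   1.04] turn -0.0
```

Request:
{"name": "step_arm", "arguments": {"moves": [[[4, -4, 0], 0, -0.5], [[8, -8, 0], 0, -0.5], [[12, -12, 0], 0, -0.5], [[12.6, -12.4, 0], 0, -0.5], [[12.6, -12.4, 0], 0, -0.5], [[12.6, -12.4, 0], 0, -0.5]]}}

```text
clock: 27.78
tool_pos: [0.4142, -0.2488, 0.2277]
ee_rot: [[-1.0, 0.023, -0.0], [0.023, 1.0, 0.001], [0.0, 0.001, -1.0]]
wrist_force: [-0.9, -0.1, -0.0]
grip_width: 0.753
grip_force: 0.0
```

Run:
```python
from h import *
W=snap('wrist'); T=snap('top'); S=snap('side')
cv2.imwrite('pics/m9.png',np.vstack([np.hstack([cv2.resize(W['image'],(400,300)),cv2.resize(T['image'][110:230,210:370],(400,300))]),np.hstack([cv2.resize(S['image'][130:300,200:400],(400,300)),np.zeros((300,400,3),np.uint8)])]))
G=[(.551,.061),(.5465,-.0345),(.543,-.129)]
seals(T,False,.01,G); seals(W,True,.01,G)
P=wcloud(W);Q=cloud(T)
for g in G:
  for n,A,f in(('w',P,W),('t',Q,T)):
    k=(f['depth']>0)&(abs(A[...,2]-.11)<.005)&(np.hypot(A[...,0]-g[0],A[...,1]-g[1])<.033); X=A[k]
    if len(X): print(n,g,((X.min(0)+X.max(0))/2).round(4),np.ptp(X,0).round(3))
```

```text
w (0.551, 0.061) [0.5498 0.0424 0.1081] [0.035 0.01  0.006]
t (0.551, 0.061) [0.5504 0.063  0.1101] [0.049 0.047 0.01 ]
w (0.5465, -0.0345) [ 0.5273 -0.0355  0.1083] [0.011 0.035 0.007]
t (0.5465, -0.0345) [ 0.5452 -0.0331  0.1102] [0.048 0.047 0.01 ]
w (0.543, -0.129) [ 0.5329 -0.1144  0.1086] [0.029 0.02  0.007]
t (0.543, -0.129) [ 0.5416 -0.126   0.11  ] [0.049 0.047 0.01 ]
```

View pics/m9.png

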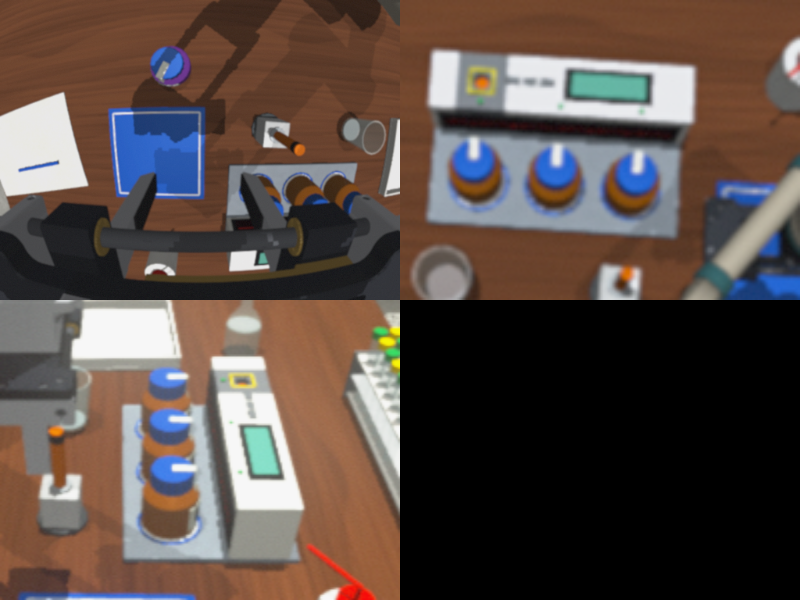

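All three bottles stand inside their rings with their seals pointing at the head: top crop at (475,150), (557,155) and (638,163), side crop at x≈170. Next I'll measure the stylus and button.

Run:
```python
from h import *
W=pickle.load(open('/tmp/wrist.pkl','rb'));T=pickle.load(open('/tmp/top.pkl','rb'));S=pickle.load(open('/tmp/side.pkl','rb'))
P={'w':wcloud(W),'t':cloud(T),'s':cloud(S)}; F={'w':W,'t':T,'s':S}
for n in 'wts':
    f=F[n];A=P[n];h=cv2.cvtColor(f['image'],cv2.COLOR_BGR2HSV);d=f['depth']>0
    near=np.hypot(A[...,0]-.415,A[...,1]+.113)<.04
    k=d&near&(abs(A[...,2]-.163)<.006); X=A[k]
    if len(X): print(n,'stylus top',len(X),np.median(X,0).round(4),((X.min(0)+X.max(0))/2).round(4),np.ptp(X,0).round(3))
    k=d&near&(abs(A[...,2]-.065)<.004); X=A[k]
    if len(X): print(n,'stand top',((X.min(0)+X.max(0))/2).round(4),np.ptp(X,0).round(3))
    k=d&near&(A[...,2]>.08)&(A[...,2]<.155); X=A[k]
    for lo in (.085,.11,.135):
        Y=X[(X[:,2]>lo)&(X[:,2]<lo+.02)]
        if len(Y): print('  handle',lo,len(Y),np.median(Y,0).round(4))
h=cv2.cvtColor(T['image'],cv2.COLOR_BGR2HSV)
sub=np.zeros(h.shape[:2],bool); sub[128:155,230:256]=1
y=sub&(h[...,0]>20)&(h[...,0]<36)&(h[...,1]>120)&(h[...,2]>130)
r=cv2.minAreaRect(np.argwhere(y)[:,::-1].astype(np.float32)); print('frame',r,onz(T,*r[0],.105).round(4))
o=sub&(h[...,0]<17)&(h[...,1]>140)&(h[...,2]>130); v,u=np.nonzero(o); print('orange',len(u),u.mean(),v.mean(),onz(T,u.mean(),v.mean(),.095).round(4))
h=cv2.cvtColor(S['image'],cv2.COLOR_BGR2HSV); sub[:]=0; sub[160:185,300:345]=1
y=sub&(h[...,0]>20)&(h[...,0]<36)&(h[...,1]>120)&(h[...,2]>130); v,u=np.nonzero(y); 
r=cv2.minAreaRect(np.argwhere(y)[:,::-1].astype(np.float32)); print('side frame',r,onz(S,*r[0],.105).round(4))
```

```text
w stylus top 198 [ 0.4153 -0.1158  0.1627] [ 0.416  -0.1146  0.1608] [0.016 0.017 0.008]
w stand top [ 0.4153 -0.114   0.065 ] [0.045 0.047 0.008]
  handle 0.085 80 [ 0.4125 -0.1203  0.0953]
  handle 0.11 98 [ 0.4122 -0.1204  0.1196]
  handle 0.135 106 [ 0.4121 -0.1207  0.1447]
t stylus top 28 [ 0.4145 -0.1124  0.1635] [ 0.4141 -0.1138  0.1617] [0.014 0.014 0.008]
t stand top [ 0.4149 -0.113   0.065 ] [0.046 0.046 0.008]
  handle 0.085 5 [ 0.4083 -0.1103  0.0961]
  handle 0.11 7 [ 0.4087 -0.1076  0.118 ]
  handle 0.135 6 [ 0.4091 -0.1074  0.1401]
s stylus top 46 [ 0.4144 -0.1187  0.1614] [ 0.4152 -0.1157  0.1604] [0.015 0.016 0.006]
s stand top [ 0.4145 -0.1158  0.065 ] [0.045 0.049 0.008]
  handle 0.085 45 [ 0.4157 -0.1213  0.0943]
  handle 0.11 47 [ 0.415  -0.1221  0.1198]
  handle 0.135 48 [ 0.4159 -0.1215  0.1457]
frame ((242.40243530273438, 141.8780517578125), (10.049270629882812, 9.386679649353027), 6.34019136428833) [0.6469 0.0581 0.105 ]
orange 19 242.26315789473685 142.6315789473684 [0.6479 0.0589 0.095 ]
side frame ((321.0, 175.5), (7.0, 12.0), 90.0) [0.6477 0.057  0.105 ]
```

```bash
python3 -c "
from h import *
go(.415,-.1142,.15,178.6)"
```

```text
now [ 0.4143 -0.2489  0.2281] yaw 178.7 q6 -128.0 q1 -39.3 clock 27.93 -> shift [ 0.23 13.47  7.81] turn 0.1
```

Request:
{"name": "step_arm", "arguments": {"moves": [[[0.2, 4, 0], 0, -0.4], [[0.2, 8, 0], 0, -0.4], [[0.2, 12, 0], 0, -0.4], [[0.2, 13.5, 0], 0, -0.4], [[0.2, 13.5, 2], 0, -0.4], [[0.2, 13.5, 4], 0, -0.4], [[0.2, 13.5, 6], 0, -0.4], [[0.2, 13.5, 7.8], 0, -0.4], [[0.2, 13.5, 7.8], 0, -0.4], [[0.2, 13.5, 7.8], 0, -0.4]]}}

```text
clock: 29.18
tool_pos: [0.4155, -0.1152, 0.1509]
ee_rot: [[-1.0, 0.024, 0.001], [0.024, 1.0, -0.001], [-0.001, -0.001, -1.0]]
wrist_force: [-0.5, 0.6, -0.2]
grip_width: 0.703
grip_force: 0.0
```

Run:
```python
from h import *
W=snap('wrist'); A=wcloud(W); d=W['depth']>0
k=d&(np.hypot(A[...,0]-.415,A[...,1]+.114)<.025)&(abs(A[...,2]-.163)<.004); X=A[k]
print('stylus top',len(X),((X.min(0)+X.max(0))/2).round(4),np.ptp(X,0).round(3))
go(.415,-.1142,.074,178.6)
```

```text
stylus top 384 [ 0.4157 -0.1144  0.162 ] [0.016 0.016 0.006]
now [ 0.4156 -0.1152  0.1511] yaw 178.6 q6 -113.3 q1 -24.7 clock 29.23 -> shift [0.08 0.11 7.71] turn 0.0
```

Request:
{"name": "step_arm", "arguments": {"moves": [[[0, 0.1, 2.5], 0, -0.4], [[0, 0.1, 5], 0, -0.4], [[0, 0.1, 7], 0, -0.4], [[0, 0.1, 7.7], 0, -0.4], [[0, 0.1, 7.7], 0, 0], [[0, 0.1, 7.7], 0, 0.4], [[0, 0.1, 7.7], 0, 0.9], [[0, 0.1, 7.7], 0, 0.9], [[0, 0.1, 7.7], 0, 0.9], [[0, 0.1, 7.7], 0, 0.9]], "newtons": 25}}

```text
clock: 30.48
tool_pos: [0.4149, -0.1138, 0.0735]
ee_rot: [[-1.0, 0.024, 0.0], [0.024, 1.0, -0.0], [-0.0, -0.0, -1.0]]
wrist_force: [0.5, 0.1, 0.0]
grip_width: 0.165
grip_force: 25.0
```

Request:
{"name": "step_arm", "arguments": {"moves": [[[0, 0, 0], 0, 0.9], [[0, 0, 0], 0, 0.9], [[0, 0, 0], 0, 0.9]]}}

```text
clock: 30.85
tool_pos: [0.4149, -0.1138, 0.0735]
ee_rot: [[-1.0, 0.024, 0.0], [0.024, 1.0, -0.0], [-0.0, -0.0, -1.0]]
wrist_force: [-0.2, -0.1, 2.6]
grip_width: 0.162
grip_force: 25.0
```

Request:
{"name": "step_arm", "arguments": {"moves": [[[0, 0, -2], 0, 0.9], [[0, 0, -5], 0, 0.9], [[0, 0, -8], 0, 0.9], [[0, 0, -11], 0, 0.9], [[0, 0, -14], 0, 0.9], [[0, 0, -15], 0, 0.9], [[0, 0, -15], 0, 0.9]]}}

```text
clock: 31.72
tool_pos: [0.4148, -0.1137, 0.2231]
ee_rot: [[-1.0, 0.024, 0.0], [0.024, 1.0, -0.0], [-0.0, -0.0, -1.0]]
wrist_force: [-0.5, 0.4, -0.5]
grip_width: 0.163
grip_force: 25.0
```

```bash
python3 -c "
from h import *
go(.647,.058,.22,178.6); print(get_obs()['grip_width'])"
```

```text
now [ 0.4148 -0.1137  0.2231] yaw 178.6 q6 -113.2 q1 -24.6 clock 31.73 -> shift [-22.79  17.73   0.32] turn -0.0
0.1630016127433973
```

Request:
{"name": "step_arm", "arguments": {"moves": [[[-4, 3, 0], 0, 0.9], [[-8, 6, 0], 0, 0.9], [[-12, 9, 0], 0, 0.9], [[-16, 12, 0], 0, 0.9], [[-20, 15, 0], 0, 0.9], [[-22, 17, 0], 0, 0.9], [[-22.8, 17.7, 0], 0, 0.9], [[-22.8, 17.7, 0], 0, 0.9], [[-22.8, 17.7, 0], 0, 0.9], [[-22.8, 17.7, 0], 0, 0.9]]}}

```text
clock: 32.98
tool_pos: [0.6464, 0.0568, 0.2238]
ee_rot: [[-1.0, 0.026, 0.0], [0.026, 1.0, -0.0], [-0.0, -0.0, -1.0]]
wrist_force: [0.2, 0.6, 0.0]
grip_width: 0.167
grip_force: 25.0
```

Run:
```python
from h import *
go(.647,.058,.17,178.6)
o=get_obs()
S=snap('side'); T=snap('top'); W=snap('wrist')
cv2.imwrite('pics/m10.png',np.hstack([cv2.resize(W['image'][150:384,140:376],(300,300)),cv2.resize(S['image'][90:210,260:380],(300,300))]))
# stylus in side: shank/handle points
A=cloud(S); k=(S['depth']>0)&(np.hypot(A[...,0]-.647,A[...,1]-.058)<.02)&(A[...,2]>.125)&(A[...,2]<.25); X=A[k]
for lo in np.arange(.15,.25,.02):
    Y=X[(X[:,2]>lo)&(X[:,2]<lo+.02)]
    if len(Y): print(lo.round(2),len(Y),np.median(Y,0).round(4))
print('min z',X[:,2].min())
# bottles still ok
A=cloud(T)
for g in [(.551,.061),(.5465,-.0345),(.543,-.129)]:
    k=(T['depth']>0)&(abs(A[...,2]-.11)<.005)&(np.hypot(A[...,0]-g[0],A[...,1]-g[1])<.033); X=A[k]
    if len(X): print(g,len(X),((X.min(0)+X.max(0))/2).round(4))
A=cloud(S)
for g in [(.551,.061),(.5465,-.0345),(.543,-.129)]:
    k=(S['depth']>0)&(abs(A[...,2]-.11)<.004)&(np.hypot(A[...,0]-g[0],A[...,1]-g[1])<.033); X=A[k]
    if len(X): print('s',g,len(X),((X.min(0)+X.max(0))/2).round(4))
```

```text
now [0.6464 0.0568 0.2238] yaw 178.5 q6 -89.6 q1 -1.1 clock 32.98 -> shift [-0.06  0.13  5.38] turn -0.1
0.15 6 [0.6458 0.0536 0.167 ]
0.17 24 [0.6461 0.0543 0.1792]
0.19 16 [0.6461 0.0534 0.201 ]
0.21 72 [0.6449 0.0494 0.2202]
0.23 52 [0.645  0.0504 0.2402]
min z 0.16101791803368878
(0.5465, -0.0345) 202 [ 0.546 -0.033  0.11 ]
(0.543, -0.129) 212 [ 0.5413 -0.1262  0.11  ]
s (0.551, 0.061) 176 [0.5492 0.0599 0.1094]
s (0.5465, -0.0345) 218 [ 0.546  -0.0349  0.109 ]
s (0.543, -0.129) 274 [ 0.5424 -0.1304  0.1091]
```

View pics/m10.png

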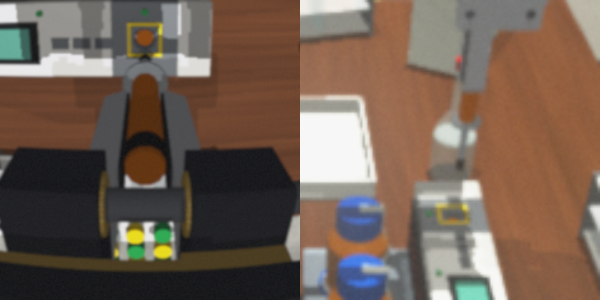

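The stylus hangs vertically over the yellow frame at (145,38) in the wrist crop, with its tip at z≈0.161, and all bottles are unmoved. I'll lower into the well.

Request:
{"name": "step_arm", "arguments": {"moves": [[[-0.05, 0.1, 2], 0, 0.9], [[-0.05, 0.1, 4], 0, 0.9], [[-0.05, 0.1, 5.2], 0, 0.9], [[-0.05, 0.1, 5.8], 0, 0.9], [[-0.05, 0.1, 6.3], 0, 0.9], [[-0.05, 0.1, 6.4], 0, 0.9], [[-0.05, 0.1, 6.4], 0, 0.9], [[-0.05, 0.1, 6.4], 0, 0.9]]}}

```text
clock: 34.12
tool_pos: [0.6479, 0.0586, 0.1598]
ee_rot: [[-1.0, 0.024, 0.001], [0.024, 1.0, -0.0], [-0.001, -0.0, -1.0]]
wrist_force: [0.3, 0.2, -0.4]
grip_width: 0.168
grip_force: 25.0
```

Request:
{"name": "step_arm", "arguments": {"moves": [[[0, 0, 0.4], 0, 0.9], [[0, 0, 0.8], 0, 0.9], [[0, 0, 1.05], 0, 0.9], [[0, 0, 1.1], 0, 0.9], [[0, 0, 1.1], 0, 0.9], [[0, 0, 1.1], 0, 0.9]]}}

```text
clock: 34.88
tool_pos: [0.6482, 0.0586, 0.1511]
ee_rot: [[-1.0, 0.024, 0.003], [0.024, 1.0, -0.0], [-0.003, -0.0, -1.0]]
wrist_force: [-2.2, -0.2, 11.4]
grip_width: 0.163
grip_force: 25.0
```

The force is 11.4 N at a tip height of 0.0906, so the button is bottomed. I'll hold briefly, then rise.

Request:
{"name": "step_arm", "arguments": {"moves": [[[0, 0, 0], 0, 0.9], [[0, 0, 0], 0, 0.9], [[0, 0, -1.5], 0, 0.9], [[0, 0, -4], 0, 0.9], [[0, 0, -7], 0, 0.9], [[0, 0, -7.5], 0, 0.9], [[0, 0, -7.5], 0, 0.9]]}}

```text
clock: 35.75
tool_pos: [0.6473, 0.0586, 0.2228]
ee_rot: [[-1.0, 0.025, -0.001], [0.025, 1.0, -0.0], [0.001, -0.0, -1.0]]
wrist_force: [0.1, 0.2, -1.3]
grip_width: 0.164
grip_force: 25.0
```

Run:
```python
from h import *
go(.415,-.1142,.223,178.6)
S=snap('side'); A=cloud(S); k=(S['depth']>0)&(np.hypot(A[...,0]-.647,A[...,1]-.058)<.02)&(A[...,2]>.125)&(A[...,2]<.25); X=A[k]
print('tip z',np.sort(X[:,2])[:3].round(4))
for lo in (.16,.18,.20,.22):
    Y=X[(X[:,2]>lo)&(X[:,2]<lo+.02)]; print(lo,np.median(Y,0).round(4))
T=snap('top'); A=cloud(T)
for n,f,A in (('s',S,cloud(S)),('t',T,cloud(T))):
  for g in [(.5495,.061),(.546,-.0345),(.542,-.129)]:
    k=(f['depth']>0)&(abs(A[...,2]-.11)<.005)&(np.hypot(A[...,0]-g[0],A[...,1]-g[1])<.033); X=A[k]
    if len(X): print(n,g,len(X),((X.min(0)+X.max(0))/2).round(4))
```

```text
now [0.6473 0.0586 0.2228] yaw 178.6 q6 -89.5 q1 -1.0 clock 35.75 -> shift [ 22.8  -17.85  -0.  ] turn -0.0
tip z [0.1638 0.164  0.1648]
0.16 [0.6467 0.0555 0.1705]
0.18 [0.6468 0.0562 0.1911]
0.2 [0.6461 0.0527 0.2176]
0.22 [0.6458 0.0521 0.2303]
s (0.5495, 0.061) 181 [0.5491 0.0596 0.109 ]
s (0.546, -0.0345) 223 [ 0.5461 -0.0352  0.1086]
s (0.542, -0.129) 285 [ 0.5424 -0.1315  0.1088]
t (0.546, -0.0345) 201 [ 0.5459 -0.0331  0.1101]
t (0.542, -0.129) 203 [ 0.5414 -0.1261  0.11  ]
```

Request:
{"name": "step_arm", "arguments": {"moves": [[[4, -3, 0], 0, 0.9], [[8, -6, 0], 0, 0.9], [[12, -9, 0], 0, 0.9], [[16, -12, 0], 0, 0.9], [[20, -15, 0], 0, 0.9], [[22, -17, 0], 0, 0.9], [[22.8, -17.8, 0], 0, 0.9], [[22.8, -17.8, 0], 0, 0.9], [[22.8, -17.8, 0], 0, 0.9], [[22.8, -17.8, 0], 0, 0.9]]}}

```text
clock: 37.1
tool_pos: [0.416, -0.1132, 0.2231]
ee_rot: [[-1.0, 0.023, -0.0], [0.023, 1.0, 0.0], [0.0, 0.0, -1.0]]
wrist_force: [-0.1, 0.0, -0.2]
grip_width: 0.168
grip_force: 25.0
```

```bash
python3 -c "
from h import *
go(.4149,-.1140,.0735,178.6)"
```

```text
now [ 0.416  -0.1132  0.2231] yaw 178.7 q6 -113.2 q1 -24.5 clock 37.1 -> shift [ 0.11 -0.09 14.96] turn 0.1
```

Request:
{"name": "step_arm", "arguments": {"moves": [[[0.1, -0.1, 3], 0, 0.9], [[0.1, -0.1, 6], 0, 0.9], [[0.1, -0.1, 8], 0, 0.9], [[0.1, -0.1, 10], 0, 0.9], [[0.1, -0.1, 12], 0, 0.9], [[0.1, -0.1, 13.5], 0, 0.9], [[0.1, -0.1, 14.5], 0, 0.9], [[0.1, -0.1, 14.7], 0, 0.9], [[0.1, -0.1, 14.7], 0, 0.9]]}}

```text
clock: 38.22
tool_pos: [0.4147, -0.1148, 0.0766]
ee_rot: [[-1.0, 0.024, 0.001], [0.024, 1.0, -0.0], [-0.001, -0.0, -1.0]]
wrist_force: [-0.6, 0.4, -0.6]
grip_width: 0.165
grip_force: 25.0
```

Inserted with no contact force. I'll go the last 3 mm and release.

Request:
{"name": "step_arm", "arguments": {"moves": [[[0, 0.05, 0.2], 0, 0.9], [[0, 0.05, 0.3], 0, 0.9], [[0, 0.05, 0.3], 0, 0.9], [[0, 0.05, 0.3], 0, 0.5], [[0, 0.05, 0.3], 0, 0.1], [[0, 0.05, 0.3], 0, -0.4], [[0, 0.05, 0.3], 0, -0.4], [[0, 0.05, 0.3], 0, -0.4], [[0, 0.05, 0.3], 0, -0.4]]}}

```text
clock: 39.35
tool_pos: [0.4143, -0.1142, 0.0734]
ee_rot: [[-1.0, 0.024, -0.0], [0.024, 1.0, -0.0], [0.0, -0.0, -1.0]]
wrist_force: [0.7, -0.5, 0.8]
grip_width: 0.697
grip_force: 0.0
```

Request:
{"name": "step_arm", "arguments": {"moves": [[[0, 0, -3], 0, -0.4], [[0, 0, -7], 0, -0.4], [[0, 0, -11], 0, -0.4], [[0, 0, -14], 0, -0.4], [[0, 0, -14], 0, -0.4]]}}

```text
clock: 39.98
tool_pos: [0.4158, -0.1149, 0.2153]
ee_rot: [[-1.0, 0.024, 0.005], [0.024, 1.0, -0.002], [-0.005, -0.002, -1.0]]
wrist_force: [-0.2, 0.3, 0.1]
grip_width: 0.701
grip_force: 0.0
```

```bash
cat > chk.py <<'E'
from h import *
import sys
S=snap('side');T=snap('top')
for n,f in (('s',S),('t',T)):
  A=cloud(f)
  for nm,g,z,r in [('stylus',(.415,-.114),.163,.025),('A',(.5495,.061),.11,.033),('B',(.546,-.0345),.11,.033),('C',(.542,-.129),.11,.033)]:
    k=(f['depth']>0)&(abs(A[...,2]-z)<.005)&(np.hypot(A[...,0]-g[0],A[...,1]-g[1])<r); X=A[k]
    if len(X): print(n,nm,len(X),((X.min(0)+X.max(0))/2).round(4),np.ptp(X,0).round(3))
E
python3 - <<'E'
from chk import *
go(.5495,.0605,.15,-1.4+180)
E
```

```text
s stylus 36 [ 0.4151 -0.1154  0.1613] [0.015 0.016 0.006]
s A 181 [0.5493 0.0592 0.1087] [0.047 0.048 0.007]
s B 222 [ 0.5449 -0.0363  0.1089] [0.048 0.048 0.008]
s C 279 [ 0.5425 -0.1299  0.1089] [0.049 0.048 0.008]
t stylus 21 [ 0.4108 -0.1113  0.1617] [0.008 0.014 0.006]
t A 208 [0.5488 0.063  0.11  ] [0.05  0.047 0.01 ]
t B 205 [ 0.5454 -0.033   0.11  ] [0.049 0.047 0.01 ]
now [ 0.4138 -0.114   0.2125] yaw 178.6 q6 -113.3 q1 -24.7 clock 40.08 -> shift [-13.15  17.77   6.25] turn -0.0
```

The stylus is back at (0.415,-0.115) with its top at 0.163. Now bottle A goes to the tray.

Request:
{"name": "step_arm", "arguments": {"moves": [[[-3, 4, 0], 0, -0.4], [[-6, 8, 0], 0, -0.4], [[-9, 12, 0], 0, -0.4], [[-12, 16, 0], 0, -0.4], [[-13.2, 17.8, 0], 0, -0.4], [[-13.2, 17.8, 2], 0, -0.4], [[-13.2, 17.8, 4], 0, -0.4], [[-13.2, 17.8, 6], 0, -0.4], [[-13.2, 17.8, 6.2], 0, -0.4], [[-13.2, 17.8, 6.2], 0, -0.4]]}}

```text
clock: 41.32
tool_pos: [0.5503, 0.0601, 0.1513]
ee_rot: [[-1.0, 0.025, -0.001], [0.025, 1.0, -0.0], [0.001, -0.0, -1.0]]
wrist_force: [-0.0, 0.5, 0.1]
grip_width: 0.702
grip_force: 0.0
```

```bash
cat >> h.py <<'E'
def capw(g,under,z,yaw):
    W=snap('wrist'); P=wcloud(W); k=(W['depth']>0)&(abs(P[...,2]-under-.1)<.005)&(np.hypot(P[...,0]-g[0],P[...,1]-g[1])<.033); X=P[k]
    print('cap',len(X),((X.min(0)+X.max(0))/2).round(4),np.ptp(X,0).round(3)); go(g[0],g[1],z,yaw)
E
python3 -c "
from h import *
capw((.5495,.061),.01,.0465,178.6)"
```

```text
cap 2221 [0.5511 0.0626 0.1091] [0.05  0.048 0.008]
now [0.5508 0.0602 0.1518] yaw 178.6 q6 -89.5 q1 -1.0 clock 41.38 -> shift [ 0.13  0.08 10.53] turn -0.0
```

Request:
{"name": "step_arm", "arguments": {"moves": [[[0.1, 0.1, 3], 0, -0.4], [[0.1, 0.1, 6], 0, -0.4], [[0.1, 0.1, 8.5], 0, -0.4], [[0.1, 0.1, 10], 0, -0.4], [[0.1, 0.1, 10.5], 0, -0.4], [[0.1, 0.1, 10.5], 0, 0], [[0.1, 0.1, 10.5], 0, 0.3], [[0.1, 0.1, 10.5], 0, 0.3], [[0.1, 0.1, 10.5], 0, 0.3], [[0.1, 0.1, 10.5], 0, 0.3]], "newtons": 30}}

```text
clock: 42.62
tool_pos: [0.5505, 0.0615, 0.0473]
ee_rot: [[-1.0, 0.024, 0.002], [0.024, 1.0, -0.0], [-0.002, -0.0, -1.0]]
wrist_force: [-0.1, -0.2, 5.1]
grip_width: 0.502
grip_force: 30.0
```

Request:
{"name": "step_arm", "arguments": {"moves": [[[0, 0, -1], 0, 0.3], [[0, 0, -3], 0, 0.3], [[0, 0, -6], 0, 0.3], [[0, 0, -9], 0, 0.3], [[0, 0, -12], 0, 0.3], [[0, 0, -13], 0, 0.3], [[0, 0, -13], 0, 0.3]]}}

```text
clock: 43.5
tool_pos: [0.5494, 0.0616, 0.1761]
ee_rot: [[-1.0, 0.024, -0.0], [0.024, 1.0, -0.0], [0.0, -0.0, -1.0]]
wrist_force: [-0.3, 0.3, -2.7]
grip_width: 0.509
grip_force: 30.0
```

```bash
python3 -c "
from h import *
print(get_obs()['grip_width'],get_obs()['grip_force'])
go(.53,.378,.17,178.6)"
```

```text
0.5091614159536638 29.999387562274933
now [0.5494 0.0616 0.1761] yaw 178.6 q6 -89.4 q1 -0.8 clock 43.5 -> shift [ 2.71 31.59  0.61] turn -0.0
```

Request:
{"name": "step_arm", "arguments": {"moves": [[[0.5, 4, 0], 0, 0.3], [[1, 8, 0], 0, 0.3], [[1.3, 12, 0], 0, 0.3], [[1.6, 16, 0], 0, 0.3], [[2, 20, 0], 0, 0.3], [[2.3, 24, 0], 0, 0.3], [[2.5, 28, 0], 0, 0.3], [[2.7, 31, 0], 0, 0.3], [[2.7, 31.6, 0], 0, 0.3], [[2.7, 31.6, 0], 0, 0.3]]}}

```text
clock: 44.75
tool_pos: [0.5298, 0.3772, 0.1748]
ee_rot: [[-1.0, 0.024, -0.002], [0.024, 1.0, -0.002], [0.002, -0.003, -1.0]]
wrist_force: [-0.5, -0.5, -3.1]
grip_width: 0.508
grip_force: 30.0
```

Run:
```python
from h import *
W=snap('wrist'); T=snap('top'); A=cloud(T)
# tray walls by top depth & floor
k=(T['depth']>0)&(abs(A[...,2]-.028)<.006)&(A[...,1]>.2)&(A[...,1]<.46)&(A[...,0]>.34)&(A[...,0]<.62); X=A[k]; print('rim',np.percentile(X,[1,99],axis=0).round(3))
S=snap('side');B=cloud(S); k=(S['depth']>0)&(abs(B[...,2]-.028)<.006)&(B[...,1]>.2)&(B[...,1]<.46)&(B[...,0]>.34)&(B[...,0]<.62); X=B[k]; print('rim s',np.percentile(X,[1,99],axis=0).round(3))
go(.53,.378,.043,178.6)
```

```text
rim [[0.383 0.229 0.022]
 [0.583 0.428 0.034]]
rim s [[0.383 0.223 0.022]
 [0.583 0.428 0.029]]
now [0.5304 0.3766 0.176 ] yaw 178.5 q6 -59.2 q1 29.3 clock 44.9 -> shift [ 0.04  0.15 13.3 ] turn -0.1
```

Request:
{"name": "step_arm", "arguments": {"moves": [[[0, 0.1, 4], 0, 0.3], [[0, 0.1, 8], 0, 0.3], [[0, 0.1, 11], 0, 0.3], [[0, 0.1, 12.5], 0, 0.3], [[0, 0.1, 13.1], 0, 0.3], [[0, 0.1, 13.3], 0, 0.3], [[0, 0.1, 13.3], 0, 0.3], [[0, 0.1, 13.3], 0, 0.3]]}}

```text
clock: 45.9
tool_pos: [0.531, 0.3795, 0.0443]
ee_rot: [[-1.0, 0.024, 0.002], [0.024, 1.0, 0.001], [-0.002, 0.001, -1.0]]
wrist_force: [0.3, -1.1, -3.4]
grip_width: 0.507
grip_force: 30.0
```

Request:
{"name": "step_arm", "arguments": {"moves": [[[0, 0, 0.1], 0, 0.2], [[0, 0, 0.1], 0, -0.1], [[0, 0, 0.1], 0, -0.4], [[0, 0, 0.1], 0, -0.4], [[0, 0, 0.1], 0, -0.4], [[0, 0, -3], 0, -0.4], [[0, 0, -7], 0, -0.4], [[0, 0, -12], 0, -0.4], [[0, 0, -16], 0, -0.4], [[0, 0, -16], 0, -0.4]]}}

```text
clock: 47.15
tool_pos: [0.5324, 0.3803, 0.2074]
ee_rot: [[-1.0, 0.024, 0.007], [0.024, 1.0, 0.004], [-0.007, 0.004, -1.0]]
wrist_force: [0.0, -0.0, 0.3]
grip_width: 0.7
grip_force: 0.0
```

Run:
```python
from chk import *
go(.5455,-.0345,.15,178.6)
```

```text
s stylus 37 [ 0.4151 -0.1144  0.1611] [0.015 0.017 0.006]
s B 228 [ 0.5452 -0.0357  0.1088] [0.048 0.05  0.007]
s C 289 [ 0.5424 -0.1305  0.1087] [0.049 0.048 0.007]
t stylus 27 [ 0.4137 -0.1112  0.1633] [0.014 0.014 0.009]
t B 209 [ 0.5449 -0.0331  0.11  ] [0.048 0.047 0.01 ]
t C 212 [ 0.5416 -0.1264  0.1099] [0.049 0.047 0.01 ]
now [0.5301 0.3789 0.2029] yaw 178.6 q6 -59.1 q1 29.4 clock 47.25 -> shift [ -2.56 -41.29   5.3 ] turn -0.0
```

Request:
{"name": "step_arm", "arguments": {"moves": [[[0, -5, 0], 0, -0.4], [[-0.5, -10, 0], 0, -0.4], [[-1, -15, 0], 0, -0.4], [[-1.3, -20, 0], 0, -0.4], [[-1.6, -25, 0], 0, -0.4], [[-2, -30, 0], 0, -0.4], [[-2.4, -35, 0], 0, -0.4], [[-2.5, -40, 0], 0, -0.4], [[-2.5, -41.3, 0], 0, -0.4], [[-2.5, -41.3, 4], 0, -0.4]]}}

```text
clock: 48.5
tool_pos: [0.5471, -0.0353, 0.164]
ee_rot: [[-1.0, 0.027, 0.005], [0.027, 1.0, -0.0], [-0.005, -0.0, -1.0]]
wrist_force: [0.7, -0.0, -0.2]
grip_width: 0.7
grip_force: 0.0
```

```bash
python3 -c "
from h import *
capw((.5457,-.0343),.01,.0465,178.6)"
```

```text
cap 2034 [ 0.5472 -0.0334  0.1088] [0.05  0.048 0.008]
now [ 0.5414 -0.0336  0.157 ] yaw 178.5 q6 -99.5 q1 -10.9 clock 48.55 -> shift [-0.53 -0.08 11.05] turn -0.1
```

Request:
{"name": "step_arm", "arguments": {"moves": [[[0, 0, 0], 0, -0.4], [[0, 0, 0], 0, -0.4], [[0, 0, 0], 0, -0.4]]}}

```text
clock: 48.92
tool_pos: [0.5462, -0.034, 0.1646]
ee_rot: [[-1.0, 0.024, 0.002], [0.024, 1.0, -0.0], [-0.002, -0.0, -1.0]]
wrist_force: [0.9, 0.2, 0.5]
grip_width: 0.698
grip_force: 0.0
```

```bash
python3 -c "
from h import *
go(.546,-.0343,.0465,178.6)"
```

```text
now [ 0.5462 -0.034   0.1646] yaw 178.6 q6 -99.5 q1 -10.8 clock 48.92 -> shift [ 0.04 -0.03 11.81] turn 0.0
```

Request:
{"name": "step_arm", "arguments": {"moves": [[[0, 0, 4], 0, -0.4], [[0, 0, 7], 0, -0.4], [[0, 0, 9.5], 0, -0.4], [[0, 0, 11.3], 0, -0.4], [[0, 0, 11.8], 0, -0.4], [[0, 0, 11.8], 0, 0], [[0, 0, 11.8], 0, 0.3], [[0, 0, 11.8], 0, 0.3], [[0, 0, 11.8], 0, 0.3], [[0, 0, 11.8], 0, 0.3]]}}

```text
clock: 50.18
tool_pos: [0.5462, -0.0346, 0.0464]
ee_rot: [[-1.0, 0.025, 0.002], [0.025, 1.0, -0.001], [-0.002, -0.0, -1.0]]
wrist_force: [0.1, -0.2, 6.6]
grip_width: 0.506
grip_force: 30.0
```

Request:
{"name": "step_arm", "arguments": {"moves": [[[0, 0, -1], 0, 0.3], [[0, 0, -3], 0, 0.3], [[0, 0, -6], 0, 0.3], [[0, 0, -9], 0, 0.3], [[0, 0, -12], 0, 0.3], [[0, 0, -13], 0, 0.3], [[0, 0, -13], 0, 0.3]]}}

```text
clock: 51.05
tool_pos: [0.5451, -0.0343, 0.1752]
ee_rot: [[-1.0, 0.024, -0.0], [0.024, 1.0, -0.0], [0.0, -0.0, -1.0]]
wrist_force: [-0.4, -0.4, -2.1]
grip_width: 0.507
grip_force: 30.0
```

```bash
python3 -c "
from h import *
print(get_obs()['grip_width'],get_obs()['grip_force'])
go(.53,.277,.17,178.6)"
```

```text
0.5071435489743424 29.99950021505356
now [ 0.5451 -0.0343  0.1752] yaw 178.6 q6 -99.5 q1 -10.9 clock 51.05 -> shift [ 2.27 31.08  0.52] turn -0.0
```

Request:
{"name": "step_arm", "arguments": {"moves": [[[0.5, 4, 0], 0, 0.3], [[0.8, 8, 0], 0, 0.3], [[1.1, 12, 0], 0, 0.3], [[1.4, 16, 0], 0, 0.3], [[1.7, 20, 0], 0, 0.3], [[2, 24, 0], 0, 0.3], [[2.2, 28, 0], 0, 0.3], [[2.3, 31, 0], 0, 0.3], [[2.3, 31.1, 0], 0, 0.3], [[2.3, 31.1, 0], 0, 0.3]]}}

```text
clock: 52.3
tool_pos: [0.5291, 0.2762, 0.1739]
ee_rot: [[-1.0, 0.024, -0.003], [0.024, 1.0, -0.002], [0.003, -0.002, -1.0]]
wrist_force: [0.5, -0.4, -2.6]
grip_width: 0.507
grip_force: 30.0
```

Run:
```python
from h import *
T=snap('top');A=cloud(T)
for c in caps(T,.005,(.38,.6,.34,.45)): pass
go(.53,.277,.042,178.6)
```

```text
cap [0.5272 0.3795] encl 0.5289 0.3789 0.0253 seal yaw 11.7 at 12.1 mm 187
now [0.5293 0.2759 0.1742] yaw 178.6 q6 -67.7 q1 20.9 clock 52.35 -> shift [-0.09  0.13 13.22] turn -0.0
```

Request:
{"name": "step_arm", "arguments": {"moves": [[[0, 0, 4], 0, 0.3], [[0, 0, 8], 0, 0.3], [[0, 0, 11], 0, 0.3], [[0, 0, 12.5], 0, 0.3], [[0, 0, 13], 0, 0.3], [[0, 0, 13.2], 0, 0.3], [[0, 0, 13.2], 0, 0.3], [[0, 0, 13.2], 0, 0.3]]}}

```text
clock: 53.35
tool_pos: [0.5305, 0.2773, 0.0442]
ee_rot: [[-1.0, 0.024, 0.002], [0.024, 1.0, 0.001], [-0.002, 0.001, -1.0]]
wrist_force: [-0.7, 0.3, -2.0]
grip_width: 0.504
grip_force: 30.0
```

Request:
{"name": "step_arm", "arguments": {"moves": [[[0, 0, 0.1], 0, 0.2], [[0, 0, 0.1], 0, -0.1], [[0, 0, 0.1], 0, -0.4], [[0, 0, 0.1], 0, -0.4], [[0, 0, 0.1], 0, -0.4], [[0, 0, -3], 0, -0.4], [[0, 0, -7], 0, -0.4], [[0, 0, -12], 0, -0.4], [[0, 0, -14], 0, -0.4], [[0, 0, -14], 0, -0.4]]}}

```text
clock: 54.6
tool_pos: [0.5311, 0.2775, 0.1852]
ee_rot: [[-1.0, 0.024, 0.004], [0.024, 1.0, 0.001], [-0.004, 0.002, -1.0]]
wrist_force: [0.2, 0.7, -0.2]
grip_width: 0.7
grip_force: 0.0
```

Run:
```python
from chk import *
go(.542,-.129,.15,178.6)
```

```text
s stylus 38 [ 0.4151 -0.1155  0.1609] [0.015 0.015 0.006]
s C 281 [ 0.5424 -0.1309  0.1093] [0.049 0.049 0.008]
t stylus 28 [ 0.4136 -0.111   0.1637] [0.014 0.014 0.007]
t C 206 [ 0.5419 -0.1261  0.11  ] [0.049 0.046 0.01 ]
now [0.5293 0.2768 0.1824] yaw 178.6 q6 -67.7 q1 20.9 clock 54.7 -> shift [ -2.27 -40.54   3.26] turn -0.0
```

Request:
{"name": "step_arm", "arguments": {"moves": [[[-0.3, -5, 0], 0, -0.4], [[-0.6, -10, 0], 0, -0.4], [[-0.9, -15, 0], 0, -0.4], [[-1.2, -20, 0], 0, -0.4], [[-1.5, -25, 0], 0, -0.4], [[-1.8, -30, 0], 0, -0.4], [[-2.1, -35, 0], 0, -0.4], [[-2.3, -40.5, 0], 0, -0.4], [[-2.3, -40.5, 2], 0, -0.4], [[-2.3, -40.5, 3], 0, -0.4]]}}

```text
clock: 55.95
tool_pos: [0.5412, -0.1284, 0.1506]
ee_rot: [[-1.0, 0.026, -0.005], [0.026, 1.0, 0.002], [0.005, 0.002, -1.0]]
wrist_force: [0.1, -0.3, -0.4]
grip_width: 0.702
grip_force: 0.0
```

Request:
{"name": "step_arm", "arguments": {"moves": [[[0, 0, 0], 0, -0.4], [[0, 0, 0], 0, -0.4], [[0, 0, 0], 0, -0.4]]}}

```text
clock: 56.32
tool_pos: [0.5435, -0.1279, 0.154]
ee_rot: [[-1.0, 0.023, 0.001], [0.023, 1.0, -0.001], [-0.001, -0.001, -1.0]]
wrist_force: [0.8, -0.2, -0.1]
grip_width: 0.7
grip_force: 0.0
```

```bash
python3 -c "
from h import *
capw((.5425,-.129),.01,.0475,178.6)"
```

```text
cap 2183 [ 0.5433 -0.1278  0.109 ] [0.05  0.048 0.008]
now [ 0.5434 -0.128   0.154 ] yaw 178.7 q6 -109.0 q1 -20.4 clock 56.38 -> shift [ 0.11 -0.1  10.65] turn 0.1
```

Request:
{"name": "step_arm", "arguments": {"moves": [[[0, 0, 3], 0, -0.4], [[0, 0, 6], 0, -0.4], [[0, 0, 8.5], 0, -0.4], [[0, 0, 10.2], 0, -0.4], [[0, 0, 10.7], 0, -0.4], [[0, 0, 10.7], 0, 0], [[0, 0, 10.7], 0, 0.3], [[0, 0, 10.7], 0, 0.3], [[0, 0, 10.7], 0, 0.3], [[0, 0, 10.7], 0, 0.3]]}}

```text
clock: 57.62
tool_pos: [0.5438, -0.1287, 0.0473]
ee_rot: [[-1.0, 0.025, 0.002], [0.025, 1.0, -0.001], [-0.002, -0.001, -1.0]]
wrist_force: [1.0, 0.5, 4.6]
grip_width: 0.506
grip_force: 30.0
```

Request:
{"name": "step_arm", "arguments": {"moves": [[[0, 0, -1], 0, 0.3], [[0, 0, -3], 0, 0.3], [[0, 0, -6], 0, 0.3], [[0, 0, -9], 0, 0.3], [[0, 0, -12], 0, 0.3], [[0, 0, -14], 0, 0.3], [[0, 0, -14], 0, 0.3]]}}

```text
clock: 58.5
tool_pos: [0.5436, -0.1286, 0.1877]
ee_rot: [[-1.0, 0.024, 0.002], [0.024, 1.0, -0.001], [-0.003, -0.001, -1.0]]
wrist_force: [-0.0, 0.2, -1.7]
grip_width: 0.506
grip_force: 30.0
```

Run:
```python
from h import *
print(get_obs()['grip_width'],get_obs()['grip_force'])
T=snap('top'); caps(T,.005,(.38,.6,.22,.45))
go(.434,.328,.18,178.6)
```

```text
0.5062852301687126 29.99962091445923
cap [0.5291 0.3795] encl 0.5285 0.3786 0.0253 seal yaw 10.5 at 11.9 mm 199
cap [0.529  0.2776] encl 0.529 0.2773 0.0259 seal yaw 5.0 at 10.8 mm 202
now [ 0.5427 -0.1282  0.1863] yaw 178.6 q6 -109.0 q1 -20.4 clock 58.55 -> shift [11.99 45.34  0.63] turn -0.0
```

Request:
{"name": "step_arm", "arguments": {"moves": [[[0.5, 5, 0], 0, 0.3], [[1, 10, 0], 0, 0.3], [[2, 15, 0], 0, 0.3], [[3, 20, 0], 0, 0.3], [[4.5, 25, 0], 0, 0.3], [[6, 30, 0], 0, 0.3], [[8, 35, 0], 0, 0.3], [[10, 40, 0], 0, 0.3], [[12, 44, 0], 0, 0.3], [[12, 45.3, 0], 0, 0.3]]}}

```text
clock: 59.8
tool_pos: [0.4316, 0.3289, 0.1847]
ee_rot: [[-1.0, 0.021, -0.003], [0.021, 1.0, -0.001], [0.003, -0.002, -1.0]]
wrist_force: [-0.1, 0.3, -1.7]
grip_width: 0.508
grip_force: 30.0
```

Request:
{"name": "step_arm", "arguments": {"moves": [[[0, 0, 0], 0, 0.3], [[0, 0, 0], 0, 0.3], [[0, 0, 0], 0, 0.3]]}}

```text
clock: 60.18
tool_pos: [0.4346, 0.3262, 0.1862]
ee_rot: [[-1.0, 0.026, -0.0], [0.026, 1.0, -0.001], [0.0, -0.001, -1.0]]
wrist_force: [-0.3, 0.2, -1.4]
grip_width: 0.504
grip_force: 30.0
```

```bash
python3 -c "
from h import *
go(.434,.328,.042,178.6)"
```

```text
now [0.4346 0.3262 0.1862] yaw 178.5 q6 -58.9 q1 29.6 clock 60.17 -> shift [ 0.07  0.19 14.42] turn -0.1
```

Request:
{"name": "step_arm", "arguments": {"moves": [[[0, 0.1, 4], 0, 0.3], [[0, 0.1, 8], 0, 0.3], [[0, 0.1, 11], 0, 0.3], [[0, 0.1, 13], 0, 0.3], [[0, 0.1, 14], 0, 0.3], [[0, 0.1, 14.4], 0, 0.3], [[0, 0.1, 14.4], 0, 0.3], [[0, 0.1, 14.4], 0, 0.3]]}}

```text
clock: 61.18
tool_pos: [0.4348, 0.3288, 0.0431]
ee_rot: [[-1.0, 0.025, 0.002], [0.025, 1.0, 0.001], [-0.001, 0.001, -1.0]]
wrist_force: [0.7, -0.1, -1.9]
grip_width: 0.502
grip_force: 30.0
```

Request:
{"name": "step_arm", "arguments": {"moves": [[[0, 0, 0], 0, 0.2], [[0, 0, 0], 0, -0.1], [[0, 0, 0], 0, -0.4], [[0, 0, 0], 0, -0.4], [[0, 0, 0], 0, -0.4], [[0, 0, -3], 0, -0.4], [[0, 0, -7], 0, -0.4], [[0, 0, -12], 0, -0.4], [[0, 0, -18], 0, -0.4], [[0, 0, -18], 0, -0.4]]}}

```text
clock: 62.42
tool_pos: [0.437, 0.3301, 0.2276]
ee_rot: [[-1.0, 0.024, 0.01], [0.024, 1.0, 0.005], [-0.009, 0.006, -1.0]]
wrist_force: [0.1, 0.1, -0.6]
grip_width: 0.696
grip_force: 0.0
```

Request:
{"name": "step_arm", "arguments": {"moves": [[[0, -6, 0], 0, -0.4], [[0, -12, 0], 0, -0.4], [[0, -18, 0], 0, -0.4], [[0, -20, 0], 0, -0.4], [[0, -20, 0], 0, -0.4], [[0, -20, 0], 0, -0.4]]}}

```text
clock: 63.18
tool_pos: [0.429, 0.1292, 0.2218]
ee_rot: [[-1.0, 0.024, -0.001], [0.024, 1.0, 0.001], [0.001, 0.001, -1.0]]
wrist_force: [0.3, -0.6, 0.0]
grip_width: 0.698
grip_force: 0.0
```

Run:
```python
from chk import *
caps(T,.005,(.36,.6,.2,.46)); S=snap('side')
print(get_obs()['clock'])
cv2.imwrite('pics/f.png',np.hstack([cv2.resize(T['image'],(400,300)),cv2.resize(S['image'],(400,300))]))
```

```text
s stylus 37 [ 0.4142 -0.1159  0.1617] [0.013 0.016 0.007]
t stylus 29 [ 0.4133 -0.1111  0.1628] [0.014 0.013 0.009]
cap [0.5291 0.3796] encl 0.5289 0.3786 0.0255 seal yaw 9.8 at 11.9 mm 198
63.325
```

View pics/f.png

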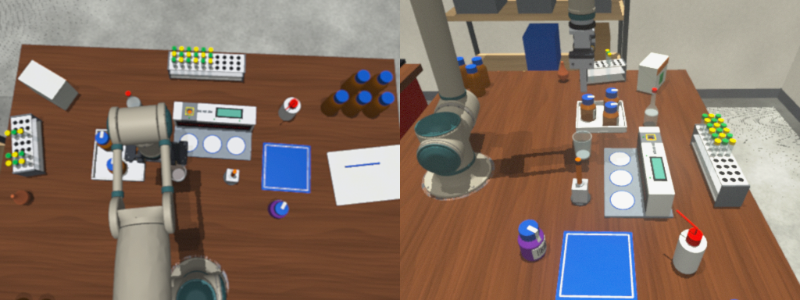

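The final view shows all three bottles standing in the tray (side: (588,107), (612,98), (611,112)), the stylus upright in its stand at (579,180), and the glassware untouched. Handing in.

```bash
python3 -c "
from cell import *
print(close_job())"
```

```text
the job is handed in; nothing more can be done
None
```

I handed the job in at about 63 s: all three bottles stood on their rings facing the window, the button was pressed fully down and held for about half a second, the stylus is back upright in its stand, and the bottles stand in the white tray; no verdict came back.

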